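# Fit the insulator spacer and throttle body on the intake manifold

## Task

Lift the brown two-eared insulator spacer up and off its hook on the sloping gasket rack and lay it flat on the manifold's pad, over both studs. Then set the throttle body down gently on top of it over the same two studs, so that the spacer is sandwiched between them with everything flush and ready for the nuts, either way round. Leave the other two hanging plates on their hooks and do not disturb the spray can or the nut dish.

Things in the scene. Friction and masses are not known exactly. Their poses are not given: they have to be found in the camera images.
- spacer: Brown phenolic insulator spacer, rigid, 10 mm thick, 70 g, diamond outline. Middle 60 mm wide (y; straight sides for |x| < 29: grip here), 40 mm bore; tapers to an ear 32 mm wide at each end, 112 mm long (x); a 12 mm stud hole in each ear at x = +-42 mm. Either face, either way round is right. Origin: centre of its back face; z through the thickness (front face at z = 10 mm).
- spacer_mid (a point): Centre of the spacer, 5 mm from its origin along its z; same axes. At the start it hangs on one of the three hooks by the upper edge of its bore, its back against the slat at 45 degrees: x points up the slope, z out of the rack (up and to the rack's front), y level.
- rack: Blue steel gasket rack fixed to the bench, 330 mm wide (y), 210 mm high. Three flat slats 36 mm wide at y = -130, 0, +130 mm slope up at 45 degrees towards its back (+x); its front (-x) faces the robot. Plates overhang the slats sideways with free space behind for fingertips; the cross bars are beyond the plates' ends. Origin on the bench below the middle plate, z up.
- hook1 (a point): Hook of the middle slat (the other two are alike): a 6 mm wire that leaves the slat squarely, then turns up the slope. Site: on the wire's centre line 5 mm out of the slat; rack axes. The upturned tip's inner face is 13 mm out of the slat, its end 10 mm above the wire's top, 19 mm out over all. A plate must rise over 10 mm up along the slat before it can come out. Which plate hangs where changes.
- manifold: Cast aluminium intake manifold on a 190 by 105 mm steel base plate, fixed to the bench: two runners rise to a riser with a flat two-eared pad on top, facing up. Origin on the bench under the pad's centre, x along the two studs, z up.
- pad (a point): Centre of the manifold pad's top face, 118 mm above the bench; x along the studs, z up. The pad is 112 by 54 mm (a little narrower than the spacer) with a 40 mm bore. Two upright steel studs 8 mm thick at x = +-42 mm stand 32 mm above the pad; their last 6 mm taper to a 3 mm tip.
- throttle_body: Aluminium throttle body, 0.65 kg, standing loose on its flange. Flange 10 mm thick, 112 (x) by 58 mm (y), 12 mm stud holes at x = +-42 mm; block above 54 mm wide in y (flat sides: grip here), 56 mm in x, z 10 to 70 mm; round rim up to 82 mm. Black sensor (to x = 50) and brass pulley (to x = -40 mm) at z 30 to 64. Either way round fits. Origin: centre of underside, z up.
- square_plate: Bystander: aluminium plate 74 by 74 by 10 mm with a 40 mm bore, hanging on another hook. Origin and axes as for the spacer.
- round_plate: Bystander: black plastic ring plate 74 mm across, 10 mm thick, with a 40 mm bore, hanging on another hook. Origin and axes as for the spacer.
- spray_can: Bystander: spray can 66 mm across, 200 mm tall, standing on the bench; origin at the centre of its base.
- nut_dish: Bystander: round steel parts dish 100 mm across, 28 mm high; origin at the centre of its base.
Mind the look-alikes: they are no part of the job. There is more than one size of the spacer; the one meant has the size given above.

How it is judged:
By the outcome, as a careful person would: the job done as asked, in the order asked, and still so for the second after the job is handed in, with the robot touching nothing.
It also fails if it takes over 69 s, if anything falls off the work surface, if the arm or the gripper's body presses on something with over 40 N, if the wrist force passes 120 N, or if a joint passes its speed limit or range.

## Robot

A 6-joint arm with a two-finger parallel gripper is mounted at the origin on the work surface. World frame = base frame: x ahead of the robot, y to its left, z up, the work surface at z = 0. Lengths are in m, angles in rad, forces in N, time in s.
With the tool pointing down it reaches from about 0.2 to 0.875 m from the base axis. Payload 3.4 kg.
Tool frame: the origin (TCP) lies on the front face of the gripper's body, between the roots of the fingers; the fingertips stand 97 mm ahead of it and the grasp point (between the pads) lies ahead of it (ctrl.pinch_z is the z of the grasp point in the tool frame, in m); z points along the fingers, y is the line along which they close (so a half turn about z gives the same grasp; the last joint's range is limited). The gripper opens to 94 mm and grips with 3 to 60 N. Pads are 16 mm wide; open, the fingers measure 119 mm over their backs; the gripper's body (75 mm by 177 mm) begins 78 mm behind the grasp point.
Start: joints at [-1.388, 0.276, 1.505, -0, 1.361, -0.121], TCP at [0.172, -0.549, 0.303] pointing down, gripper open.
Joint ranges: [-2.89, 2.89], [-0.75, 2.08], [0.22, 2.7], [-1.18, 4.32], [0.11, 2.71], [-2.7, 2.7]. Speed limits (rad/s): [2.57, 2.57, 3.14, 3.14, 3.14, 3.14].

## Interface

Orientations are given as a rotation vector (axis times angle).
In Python, from station import sensors, eyes, job, ctrl gives the robot as it stands.
- The arm moves only by the tool apply_moves, never from a script. Its arguments are lists of equal length, an entry for each row: "fingers": the opening, from -1 (shut) to 1 (fully open); "travel": the shift along the tool's x, y, z in m, a list of three; "yaw": the turn about the tool's z in degrees. In form: {"fingers": [fingers, ...], "travel": [[x, y, z], ...], "yaw": [yaw, ...]}. A call has 1 to 5 rows; each row shifts and turns the commanded pose from where the row before left it, along the tool's axes as they then stand; what a row does not reach is not made up. A row lasts 1/8 s, in which the tool goes at most 62.5 mm and 10.7 degrees, less where a joint would pass 70% of its speed; a pose out of reach is approached as far as the arm can. A call with a gripper value outside its range is refused whole. The fingers move at their own pace and stop on an object; the grip force is fixed at half the most. Time passes only in rows, so rows that do not move let the fingers close. It gives the time, the measured TCP pose, the force, the opening and the grip force at its end, in the units of the state.
- sensors.sense(): the state, without advancing time (a new reading comes with each control period).
- eyes.read_camera(name): name is "side" or "top"; returns the picture (400x640x3 uint8, red, green, blue); there is no depth.
- eyes.calibration(name): a dict with "mtx" (3x3 intrinsics, pixels), "dist" ([k1, k2, p1, p2, k3] as OpenCV has them; the pictures are not rectified), "eye" and "rotation" of the camera in the world. Camera axes: x right, y up, looking along -z (the intrinsics and any distortion apply to the point x, -y, -z); pixel columns grow to the right and rows downward; lengths in m; the calibration is good to about 2 mm. A picture is of the moment at which its call begins. calibration takes no time and is no camera call.
- job.close_job(): hands the job in; it is judged then, once.
Trained networks look in the newest picture that a camera, given by its name, has taken for a name from the list of things; names that differ only in an ending like _2 or _b are one class to them, and where a whole thing is asked for, a point or a joint stands for the part that bears it (a point fixed in the world has none). Each returns a list of dicts, best first, with "p" (0 to 1); they miss things now and then, are a little off and sometimes report something else, mostly with a low value. They report only what shows in the picture. A call takes as long as a camera call. They do not tell look-alikes from the thing itself.
- eyes.look_for(name, camera): "extent" ([left, top, width, height] in pixels, round what is visible of it).
- eyes.cut_out(name, camera): "region" (400x640 bool, what is visible of it) and "extent" ([left, top, width, height] in pixels, round what is visible of it).
The state is a dict: "time": time; "joints": joint angles; "qvel": joint speeds; "tau": joint torques, N m; "tool_pos": TCP position; "orientation": TCP orientation; "force": force on the tool from outside, world axes, zero at the start; "wrist_torque": the same for the moment, N m; "width": finger opening in m; "grip_force": force on a finger pad.
Only numpy, scipy, OpenCV 4.12 (cv2) and the standard library are available. Lean on these libraries where they do the work, as an engineer would, in place of code of your own. Each camera call takes 0.05 s, during which the arm holds its last target. There are 200 camera calls.

## Working session

There is one attempt and no reset: what is moved stays moved. The work goes in short steps, Python scripts to look and compute and a tool call to move; the robot and the scene stay as the last step left them, time stands still between calls to the robot, and variables do not carry over. Pictures are saved under pics/ and viewed, at most 10 in all, crops included, and the job is handed in when it is done.

Besides the shell and the picture viewer there is one more tool, called after "Emit:" as name(argument=value, ...) on one line, values as JSON. apply_moves: Moves the arm, as the interface text tells. Its arguments: {"type":"object","properties":{"fingers":{"type":"array","items":{"type":"number"}},"travel":{"type":"array","items":{"type":"array","items":{"type":"number"}}},"yaw":{"type":"array","items":{"type":"number"}}},"required":["fingers","travel","yaw"]}

```bash
ls; mkdir -p pics; python3 - <<'E'
from station import sensors, eyes, job, ctrl
import cv2, numpy as np
print(sensors.sense()); print(ctrl.pinch_z, [a for a in dir(ctrl) if a[0]!='_'])
for c in ('top','side'):
    im=eyes.read_camera(c); cv2.imwrite(f'pics/{c}0.png',im[:,:,::-1]); k=eyes.calibration(c); print(c,k)
    for n in ('spacer','rack','manifold','throttle_body','square_plate','round_plate','spray_can','nut_dish'):
        print(n,[(np.round(d['extent'],1).tolist(),round(d['p'],2)) for d in eyes.look_for(n,c)])
E
```

```text
pics
{'time': 0.0, 'joints': array([-1.38800020e+00,  2.76524831e-01,  1.50614046e+00, -2.54434497e-05,
        1.36067164e+00, -1.21009299e-01]), 'qvel': array([ 0.00021533, -0.00030979,  0.00036002, -0.00220472,  0.00124836,
       -0.00011685]), 'tau': array([-6.46253739e-04, -4.04590774e+01, -2.37232643e+01,  7.00812251e-02,
        3.45044606e-02, -1.43650254e-04]), 'tool_pos': array([ 0.17192167, -0.54827109,  0.30184168]), 'orientation': array([-3.10369318e+00, -4.75127887e-01,  1.23624335e-04]), 'force': array([-0.61078681, -0.0671931 , -1.24047962]), 'wrist_torque': array([-0.0136897 ,  0.00790912,  0.02981597]), 'grip_force': 0.0, 'width': 0.09404794389682813}
0.0784 ['MotionError', 'pinch_z']
top {'mtx': array([[463.56904592,   0.        , 322.42625678],
       [  0.        , 463.56904592, 192.61892828],
       [  0.        ,   0.        ,   1.        ]]), 'dist': array([-0.04197215,  0.        ,  0.        ,  0.        ,  0.        ]), 'eye': array([0.37640893, 0.02969284, 1.23451272]), 'rotation': array([ 0.15509294, -0.15349348, -1.5433004 ])}
spacer [([277.4, 229.7, 31
[... 563 characters left out ...]
.        ,   1.        ]]), 'dist': array([-0.0289406,  0.       ,  0.       ,  0.       ,  0.       ]), 'eye': array([0.39893158, 0.79080158, 0.98695044]), 'rotation': array([ 0.15140109, -1.00099248, -2.70350042])}
spacer [([278.7, 203.4, 38.3, 25.5], 0.87), ([351.1, 232.3, 55.5, 34.2], 0.65), ([198.2, 272.8, 58.1, 57.1], 0.55)]
rack [([257.5, 197.2, 105.1, 163.8], 0.69)]
manifold [([314.6, 159.4, 61.7, 53.0], 0.59)]
throttle_body [([366.3, 116.7, 31.2, 30.4], 0.64)]
square_plate [([305.7, 287.9, 33.7, 41.4], 0.82)]
round_plate [([295.4, 243.3, 28.4, 27.7], 0.86), ([309.4, 157.1, 69.0, 52.6], 0.35)]
spray_can [([305.4, 92.5, 20.2, 64.5], 0.75)]
nut_dish [([271.1, 174.4, 35.4, 26.4], 0.94)]
```

```bash
python3 - <<'E'
import cv2
a=cv2.imread('pics/top0.png')[90:300,130:500]; cv2.imwrite('pics/t1.png',cv2.resize(a,None,fx=2.15,fy=2.15,interpolation=cv2.INTER_CUBIC))
a=cv2.imread('pics/side0.png')[80:370,180:430]; cv2.imwrite('pics/s1.png',cv2.resize(a,None,fx=2,fy=2,interpolation=cv2.INTER_CUBIC))
E
```

```text
(no output)
```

View pics/t1.png

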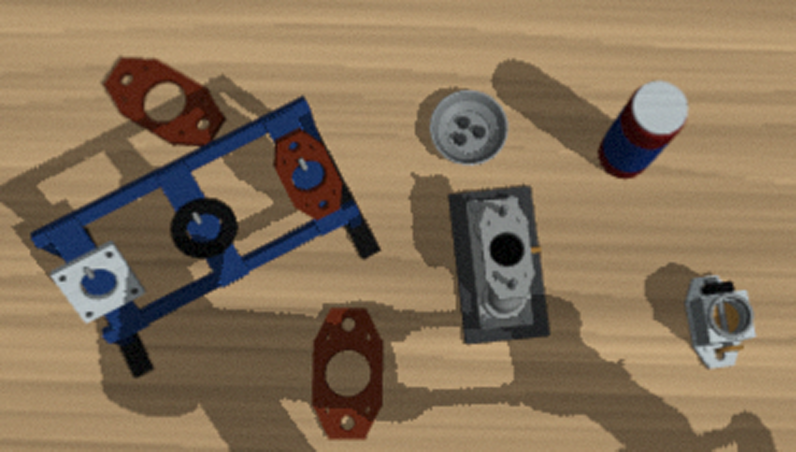

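View pics/s1.png

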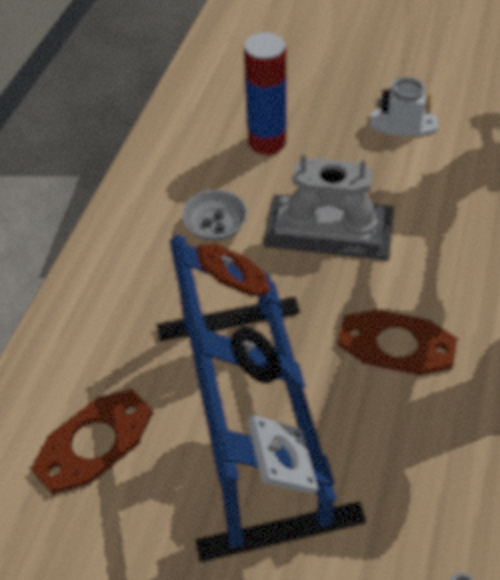

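The hung spacer is at about (273,171) in the top view and (297,214) in the side view, on the rack's right-hand slat. The two brown plates lying on the bench are larger look-alikes. The manifold pad bore is at about (366,206) in the top view, and the throttle body at about (466,236).

```bash
cat > h.py <<'E'
import numpy as np, cv2
from scipy.spatial.transform import Rotation as R
from scipy.optimize import minimize, least_squares
from station import sensors, eyes
K={c:eyes.calibration(c) for c in('top','side')}
F=np.diag([1.,-1,-1])
def proj(P,c):
    k=K[c]; M=R.from_rotvec(k['rotation']).as_matrix()
    X=(np.atleast_2d(P)-k['eye'])@M@F
    return cv2.projectPoints(X,np.zeros(3),np.zeros(3),k['mtx'],k['dist'])[0][:,0]
def ray(uv,c):
    k=K[c]; M=R.from_rotvec(k['rotation']).as_matrix()
    n=cv2.undistortPoints(np.array([[uv]],float),k['mtx'],k['dist'])[0,0]
    return k['eye'],M@F@np.array([n[0],n[1],1.])
def atz(uv,c,z):
    o,d=ray(uv,c); return o+d*(z-o[2])/d[2]
def tri(ut,us):
    (o1,d1),(o2,d2)=ray(ut,'top'),ray(us,'side')
    A=np.c_[d1,-d2]; s=np.linalg.lstsq(A,o2-o1,rcond=None)[0]
    p,q=o1+s[0]*d1,o2+s[1]*d2; return (p+q)/2,np.linalg.norm(p-q)
S=4
def poly(m,P,c,v):
    q=proj(P,c); q=cv2.convexHull(((q+.5)*S-.5).astype(np.float32))
    cv2.fillConvexPoly(m,np.round(q*16).astype(np.int32),v,shift=4)
half=np.array([[56,16],[29,30],[-29,30],[-56,16],[-56,-16],[-29,-30],[29,-30],[56,-16]])/1e3
ring=20e-3*np.c_[np.cos(np.linspace(0,6.28,40)),np.sin(np.linspace(0,6.28,40))]
def ext(o,z0,z1): return np.r_[np.c_[o,np.full(len(o),z0)],np.c_[o,np.full(len(o),z1)]]
def spacer_mask(pos,Rm,c):
    m=np.zeros((400*S,640*S),np.float32); poly(m,ext(half,-.005,.005)@Rm.T+pos,c,1)
    a=np.zeros_like(m);b=np.zeros_like(m)
    poly(a,ext(ring,.005,.005)@Rm.T+pos,c,1); poly(b,ext(ring,-.005,-.005)@Rm.T+pos,c,1)
    return cv2.resize(m*(1-a*b),(640,400),interpolation=cv2.INTER_AREA)
def Rrack(yaw,slope=np.pi/4):
    return R.from_euler('zy',[yaw,-slope]).as_matrix()
def redmask(im):
    h=cv2.cvtColor(im,cv2.COLOR_RGB2HSV); f=im.astype(float)
    return ((f[...,0]>1.75*f[...,1])&(f[...,0]>1.5*f[...,2])&(f[...,0]>40)).astype(np.float32)
E
python3 - <<'E'
from h import *
im={c:eyes.read_camera(c) for c in('top','side')}
win={'top':(250,145,295,200),'side':(272,195,322,235)}
obs={}
for c in im:
    x0,y0,x1,y1=win[c]; o=redmask(im[c]); w=np.zeros((400,640),np.float32); w[y0:y1,x0:x1]=1; obs[c]=o*w
    ds=eyes.cut_out('spacer',c)
    for d in ds:
        e=d['extent']; 
        if x0<e[0]+e[2]/2<x1 and y0<e[1]+e[3]/2<y1: print(c,d['p'],(d['region']*w).sum(),obs[c].sum(),(d['region']*obs[c]).sum())
p0,g=tri((273,171),(297,214)); print(p0,g)
def cost(v,cs=('top','side')):
    return sum(((spacer_mask(v[:3],Rrack(v[3]),c)-obs[c])**2).sum() for c in cs)
for p in (p0,):
    r=minimize(cost,np.r_[p,np.radians(27)],method='Nelder-Mead',options=dict(initial_simplex=np.r_[p,.47]+np.r_[np.zeros((1,4)),np.diag([.01,.01,.01,.1])],maxiter=300,xatol=1e-5,fatol=.1))
    print(r.x,np.degrees(r.x[3]),r.fun)
v=[]
for c,(x,y,s) in dict(top=(335,175,75),side=(312,150,75)).items():
    v.append(cv2.resize(im[c][y:y+s-10,x:x+s-20],None,fx=7,fy=7,interpolation=cv2.INTER_CUBIC))
cv2.imwrite('pics/man.png',np.hstack(v)[:,:,::-1]); print(np.hstack(v).shape)
np.savez('pics/im0.npz',**im)
E
```

```text
top 0.83 744.0 700.0 692.0
[0.64249832 0.15327293 0.15076599] 0.0014048677631171005
[0.64400064 0.15325938 0.14744397 0.37038726] 21.221626637735643 422.47265625
(455, 770, 3)
```

View pics/man.png

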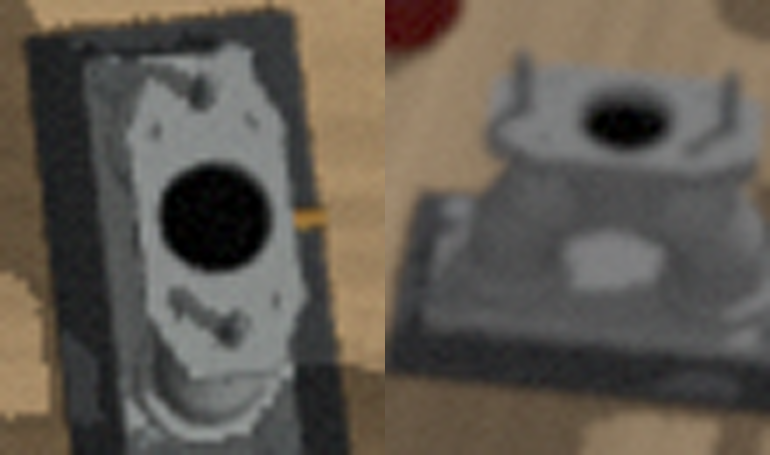

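The manifold crop shows the dark pad bore cleanly in both views, at about (365,205) in the top view and (346,167) in the side view. It also shows two studs near the ear ends.

```bash
python3 - <<'E'
from h import *
im=np.load('pics/im0.npz'); cen={}
for c,(x0,y0,x1,y1) in dict(top=(355,195,377,216),side=(336,158,357,176)).items():
    g=cv2.cvtColor(im[c],cv2.COLOR_RGB2GRAY)[y0:y1,x0:x1].astype(float)
    w=np.clip((95-g)/80,0,1); n,l,s,_=cv2.connectedComponentsWithStats((g<70).astype(np.uint8)); k=1+np.argmax(s[1:,4])
    w*=cv2.dilate((l==k).astype(np.uint8),np.ones((3,3)))
    yy,xx=np.mgrid[y0:y1,x0:x1]; cen[c]=np.array([(w*xx).sum(),(w*yy).sum()])/w.sum(); print(c,cen[c],w.sum(),atz(cen[c],c,.118))
print(tri(cen['top'],cen['side']))
# studs by hand from the crop (base points on pad, top tips in side)
T=lambda x,y:(335+(x+.5)/7-.5,175+(y+.5)/7-.5); Sd=lambda x,y:(312+(x-385+.5)/7-.5,150+(y+.5)/7-.5)
for n,c,p in (('tipA','side',Sd(522,58)),('tipB','side',Sd(731,75)),('tipA','top',T(203,98)),('tipB','top',T(235,327))): print(n,c,p,atz(p,c,.148))
m=cen['top']
# overlay spacer fit
p=np.array([0.644,.15326,.14744]); Rm=Rrack(.3704)
v=[]
for c,(x0,y0) in dict(top=(245,145),side=(270,190)).items():
    a=cv2.resize(im[c][y0:y0+55,x0:x0+55],None,fx=7,fy=7,interpolation=cv2.INTER_CUBIC)[:,:,::-1].copy()
    b=cv2.resize((spacer_mask(p,Rm,c)[y0:y0+55,x0:x0+55]>.5).astype(np.uint8),None,fx=7,fy=7,interpolation=0)
    r=cv2.resize(redmask(im[c])[y0:y0+55,x0:x0+55].astype(np.uint8),None,fx=7,fy=7,interpolation=0)
    cv2.drawContours(a,cv2.findContours(b,cv2.RETR_LIST,2)[0],-1,(0,255,0),1)
    cv2.drawContours(a,cv2.findContours(r,cv2.RETR_LIST,2)[0],-1,(255,255,0),1); v.append(a)
cv2.imwrite('pics/ov.png',np.hstack(v))
E
```

```text
top [365.2245471  205.66735744] 186.9875 [ 0.56914825 -0.07196167  0.118     ]
side [345.96320939 167.13913894] 63.87500000000001 [ 0.56855956 -0.07284466  0.118     ]
(array([ 0.56866645, -0.07187141,  0.11902229]), np.float64(0.0006019191855986859))
tipA side (331.14285714285717, 157.85714285714286) [ 0.61143848 -0.06809367  0.148     ]
tipB side (361.0, 160.28571428571428) [ 0.5284381  -0.08053277  0.148     ]
tipA top (363.57142857142856, 188.57142857142858) [ 0.60541498 -0.06510564  0.148     ]
tipB top (368.14285714285717, 221.28571428571428) [ 0.52669413 -0.07628572  0.148     ]
```

View pics/ov.png

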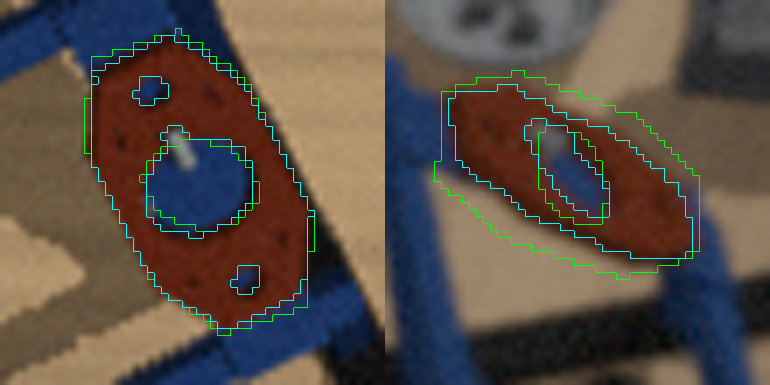

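The fit matches the top view but comes out too broad in the side view, so it may be a local minimum. I'll refit from several starts with the angles freed.

```bash
python3 - <<'E'
from h import *
im=np.load('pics/im0.npz')
win={'top':(250,145,295,200),'side':(272,195,322,235)}; obs={}
for c in win:
    x0,y0,x1,y1=win[c]; w=np.zeros((400,640),np.float32); w[y0:y1,x0:x1]=1; o=cv2.morphologyEx(redmask(im[c]),cv2.MORPH_CLOSE,np.ones((3,3))); obs[c]=o*w
def run(v0,d,f):
    c=lambda v:sum(((spacer_mask(v[:3],f(v),k)-obs[k])**2).sum() for k in obs)
    r=minimize(c,v0,method='Nelder-Mead',options=dict(initial_simplex=v0+np.r_[np.zeros((1,len(d))),np.diag(d)],maxiter=400,xatol=1e-5,fatol=.1)); return r
for yaw in (.2,.45,.7):
    r=run(np.r_[.642,.153,.15,yaw],[.01,.01,.01,.15],lambda v:Rrack(v[3])); print(np.round(r.x,4),np.degrees(r.x[3]),r.fun)
    r=run(np.r_[.642,.153,.15,yaw,.785,0],[.01,.01,.01,.15,.2,.2],lambda v:R.from_euler('zyx',[v[3],-v[4],v[5]]).as_matrix()); print('free',np.round(r.x,4),np.degrees(r.x[3:]),r.fun)
# rack yaw: blue top bar edges, hook colours - rack extents
for c in win: print(c,obs[c].sum())
E
```

```text
[0.644  0.1535 0.147  0.3637] 20.835822124333436 404.25
free [0.6436 0.1533 0.1488 0.8142 0.6159 0.5977] [46.65271047 35.29005903 34.24660848] 148.37890625
[0.6447 0.1533 0.1451 0.3754] 21.507884278151685 404.46875
free [0.6437 0.1534 0.1491 0.805  0.6248 0.5896] [46.12372534 35.79731491 33.77967044] 147.80078125
[0.6441 0.153  0.1468 0.3875] 22.20438648309479 403.640625
free [0.6431 0.1522 0.147  0.7526 0.6324 0.5799] [43.12067526 36.23367057 33.22595951] 164.3125
top 714.0
side 423.0
```

```bash
python3 - <<'E'
from h import *
a,g=tri((263.9,153.1),(279.3,207.4)); b,h=tri((283.9,189.9),(314,223.6)); print(a,g,b,h,a-b,np.linalg.norm(a-b))
# ear holes from side? top holes: (150,90),(246,279)
im=np.load('pics/im0.npz')
win={'top':(250,145,295,200),'side':(272,195,322,235)}; obs={}
for c in win:
    x0,y0,x1,y1=win[c]; w=np.zeros((400,640),np.float32); w[y0:y1,x0:x1]=1; o=cv2.morphologyEx(redmask(im[c]),cv2.MORPH_CLOSE,np.ones((3,3))); obs[c]=o*w
import h as H
h0=half.copy();r0=ring.copy()
for cs in (('top',),('side',),('top','side')):
  def c(v):
    H.half=h0*np.array([v[5],v[6]]); H.ring=r0*v[5]
    return sum(((spacer_mask(v[:3],Rrack(v[3],v[4]),k)-obs[k])**2).sum() for k in cs)
  v0=np.r_[.642,.153,.15,.47,.785,1,1]
  r=minimize(c,v0,method='Nelder-Mead',options=dict(initial_simplex=v0+np.r_[np.zeros((1,7)),np.diag([.01,.01,.01,.15,.1,-.1,-.1])],maxiter=700,xatol=1e-5,fatol=.1)); print(cs,np.round(r.x,4),np.degrees(r.x[3:5]),r.fun)
E
```

```text
[0.67805853 0.17257404 0.18665102] 0.0017614135689724782 [0.60691321 0.13008485 0.09548683] 0.0033971409697253555 [0.07114532 0.04248918 0.09116419] 0.12319860831387067
('top',) [0.6428 0.1527 0.1552 0.4632 0.5601 0.8797 0.9635] [26.54184862 32.09032357] 54.2421875
('side',) [0.6451 0.1492 0.1431 0.2318 0.7551 0.9308 0.629 ] [13.28162719 43.26673657] 50.109375
('top', 'side') [0.6433 0.1532 0.15   0.3794 0.7773 0.9424 0.9174] [21.73522741 44.53424632] 306.6640625
```

```bash
python3 - <<'E'
from h import *
im=np.load('pics/im0.npz')
v=[]
for c,(x0,y0,w,hh) in dict(top=(140,130,180,140),side=(250,185,115,180)).items():
    k=3
    a=cv2.resize(im[c][y0:y0+hh,x0:x0+w],None,fx=k,fy=k,interpolation=cv2.INTER_CUBIC)
    if c=='side': a=cv2.resize(a,(int(a.shape[1]*420/a.shape[0]),420)); 
    v.append(a)
p=np.hstack([v[0],v[1]])[:,:,::-1]; print(p.shape); cv2.imwrite('pics/rack.png',p[:,:800])
E
```

```text
(420, 808, 3)
```

View pics/rack.png

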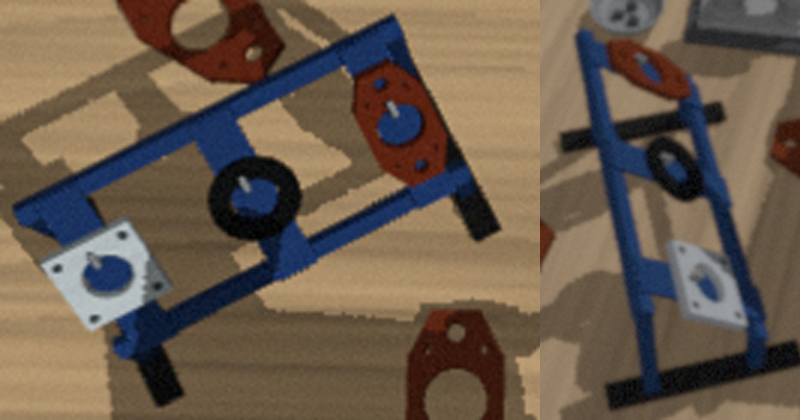

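The triangulated spacer ends agree with the given geometry: about 120 mm long, yaw about 29°, slope about 47°. The misfit was my bug, because `'zy'` means extrinsic Euler angles. I'll fix it and refit.

```bash
sed -i "s/from_euler('zy'/from_euler('ZY'/" h.py; python3 - <<'E'
from h import *
im=np.load('pics/im0.npz')
win={'top':(250,145,295,200),'side':(272,195,322,235)}; obs={}
for c in win:
    x0,y0,x1,y1=win[c]; w=np.zeros((400,640),np.float32); w[y0:y1,x0:x1]=1; o=cv2.morphologyEx(redmask(im[c]),cv2.MORPH_CLOSE,np.ones((3,3))); obs[c]=o*w
for cs in (('top',),('side',),('top','side')):
  c=lambda v:sum(((spacer_mask(v[:3],Rrack(v[3]),k)-obs[k])**2).sum() for k in cs)
  v0=np.r_[.642,.153,.15,.47]
  r=minimize(c,v0,method='Nelder-Mead',options=dict(initial_simplex=v0+np.r_[np.zeros((1,4)),np.diag([.01,.01,.01,.15])],maxiter=400,xatol=1e-5,fatol=.1)); print(cs,np.round(r.x,4),np.degrees(r.x[3]),r.fun)
# throttle body
fl=ext(half*[1,29/30],0,.01); bl=ext(np.array([[28,27],[28,-27],[-28,-27],[-28,27]])/1e3,.01,.07)
rim=ext(ring*24/20,.07,.082); se=np.array([[x,y,z] for x in(.028,.05) for y in(-.012,.012) for z in(.03,.064)]); pu=np.array([[x,y,z] for x in(-.04,-.028) for y in(-.017,.017) for z in(.03,.064)])
M={}
for k in ('top','side'):
    eyes.read_camera(k); d=eyes.cut_out('throttle_body',k)[0]; M[k]=d['region'].astype(np.float32); print(k,d['p'],d['extent'],M[k].sum())
def tb(v,k):
    m=np.zeros((400*S,640*S),np.float32); Rm=R.from_euler('z',v[2]).as_matrix()
    for P in (fl,bl,rim,se,pu): poly(m,P@Rm.T+[v[0],v[1],0],k,1)
    return cv2.resize(m,(640,400),interpolation=cv2.INTER_AREA)
for cs in (('top',),('side',),('top','side')):
  best=None
  for yaw in np.radians([-70,-35,0,35,70,100,145,180]):
    p=atz((464,238),'top',.03); v0=np.r_[p[:2],yaw]; c=lambda v:sum(((tb(v,k)-M[k])**2).sum() for k in cs)
    r=minimize(c,v0,method='Nelder-Mead',options=dict(initial_simplex=v0+np.r_[np.zeros((1,3)),np.diag([.01,.01,.3])],maxiter=150,xatol=1e-5,fatol=.1))
    if best is None or r.fun<best.fun: best=r
  print(cs,best.x,np.degrees(best.x[2]),best.fun)
E
```

```text
('top',) [0.6439 0.1529 0.1476 0.5291] 30.315397602968453 71.9609375
('side',) [0.6433 0.1516 0.1464 0.667 ] 38.21605565455542 87.49609375
('top', 'side') [0.6439 0.1532 0.1472 0.6158] 35.28442718535501 178.31640625
top 0.85 [448.4, 217.6, 29.7, 43.6] 1060.0
side 0.74 [367.6, 117.3, 29.4, 26.8] 686.0
('top',) [ 0.50430523 -0.33744403  3.30773053] 189.51899914618895 44.671875
('side',) [ 0.50447316 -0.34548552  0.14242156] 8.160154106443576 74.9140625
('top', 'side') [ 0.50406542 -0.3381858   0.15074537] 8.637073536594112 174.78125
```

```bash
python3 - <<'E'
from h import *
im=np.load('pics/im0.npz')
T=lambda x,y:(140+(x+.5)/3-.5,130+(y+.5)/3-.5)
for z,a,b in ((.205,(15,207),(385,17)),(.06,(165,345),(460,190))):
    d=atz(T(*b),'top',z)-atz(T(*a),'top',z); print('rack yaw',np.degrees(np.arctan2(d[0],-d[1])),np.linalg.norm(d))
win={'top':(250,145,295,200),'side':(272,195,322,235)}; obs={}
for c in win:
    x0,y0,x1,y1=win[c]; w=np.zeros((400,640),np.float32); w[y0:y1,x0:x1]=1; o=cv2.morphologyEx(redmask(im[c]),cv2.MORPH_CLOSE,np.ones((3,3))); obs[c]=o*w
for fy in (27,28.5,30,None):
  f=lambda v:R.from_euler('ZYZ',[v[4] if fy is None else np.radians(fy),-np.pi/4,v[3]]).as_matrix()
  c=lambda v:sum(((spacer_mask(v[:3],f(v),k)-obs[k])**2).sum() for k in obs)
  v0=np.r_[.643,.153,.147,0.,.5]; 
  r=minimize(c,v0,method='Nelder-Mead',options=dict(initial_simplex=v0+np.r_[np.zeros((1,5)),np.diag([.01,.01,.01,.15,.1])],maxiter=500,xatol=1e-5,fatol=.1)); print(fy,np.round(r.x,4),np.degrees(r.x[3:]),r.fun)
E
```

```text
rack yaw 29.641666677979742 0.3152484791806272
rack yaw 29.581153500789203 0.28162989894616636
27 [0.6442 0.1534 0.1475 0.0528 0.5425] [ 3.02525913 31.08352647] 207.35546875
28.5 [0.6436 0.1534 0.1469 0.0436 0.5453] [ 2.49570403 31.24589242] 200.1328125
30 [0.6433 0.1533 0.148  0.0169 0.5453] [ 0.96703709 31.24254225] 194.3984375
None [ 0.6434  0.1529  0.1483 -0.1099  0.6846] [-6.29941829 39.22273713] 164.4609375
```

```bash
cat > go.py <<'E'
import sys; from h import *
def plan(x,y,z,th):
    s=sensors.sense(); M=R.from_rotvec(s['orientation']).as_matrix(); p=s['tool_pos']
    t0=np.degrees(np.arctan2(M[1,0],M[0,0])); a=np.radians(t0)
    d=np.array([x,y,z])-p
    f=lambda a:np.round([d[0]*np.cos(a)+d[1]*np.sin(a),d[0]*np.sin(a)-d[1]*np.cos(a),-d[2]],4)
    print('t',round(s['time'],2),'pos',np.round(p,4),'th',round(t0,2),'tilt',np.round(M[:,2],4),'w',round(s['width'],4),'F',np.round(s['force'],1),'grip',round(s['grip_force'],1))
    print('yaw',round((t0-th+90)%180-90,2),'travel@now',f(a),'travel@after yaw',f(np.radians(t0-((t0-th+90)%180-90))))
if __name__=='__main__': plan(*map(float,sys.argv[1:]))
E
python3 go.py .6435 .1532 .31 29.6
```

```text
t 1.3 pos [ 0.172  -0.5487  0.3027] th 17.41 tilt [ 0.e+00 -1.e-04 -1.e+00] w 0.0945 F [ 0.2 -0.7  0.4] grip 0.0
yaw -12.19 travel@now [ 0.6599 -0.5287 -0.0073] travel@after yaw [ 0.7566 -0.3774 -0.0073]
```

Emit:
apply_moves(fingers=[1,1,1], travel=[[0,0,-0.03],[0,0,-0.03],[0,0,0]], yaw=[-6.1,-6.1,0])

```text
time: 1.68
tool_pos: [0.1722, -0.5496, 0.365]
orientation: [3.033, 0.8, -0.001]
force: [-0.1, 0.2, -0.1]
width: 0.0938
grip_force: 0.0
```

```bash
python3 go.py .6435 .1532 .31 29.6
```

```text
t 1.68 pos [ 0.1722 -0.5496  0.365 ] th 29.55 tilt [ 0.001  -0.0053 -1.    ] w 0.0938 F [-0.1  0.2 -0.1] grip 0.0
yaw -0.05 travel@now [ 0.7566 -0.3789  0.055 ] travel@after yaw [ 0.7569 -0.3783  0.055 ]
```

Emit:
apply_moves(fingers=[1,1,1,1,1], travel=[[0.05,-0.025,0],[0.05,-0.025,0],[0.05,-0.025,0],[0.05,-0.025,0],[0.05,-0.025,0]], yaw=[0,0,0,0,0])

```text
time: 2.3
tool_pos: [0.328, -0.3145, 0.3613]
orientation: [-3.037, -0.799, 0.001]
force: [0.6, 0.2, -0.9]
width: 0.0941
grip_force: 0.0
```

Emit:
apply_moves(fingers=[1,1,1,1,1], travel=[[0.05,-0.025,0],[0.05,-0.025,0],[0.05,-0.025,0],[0.05,-0.025,0],[0.05,-0.025,0]], yaw=[0,0,0,0,0])

```text
time: 2.92
tool_pos: [0.4835, -0.0825, 0.3613]
orientation: [-3.037, -0.8, 0.002]
force: [0.4, -0.6, -1.1]
width: 0.0942
grip_force: 0.0
```

Emit:
apply_moves(fingers=[1,1,1,1,1], travel=[[0.05,-0.025,0],[0.05,-0.025,0],[0.05,-0.025,0],[0.05,-0.025,0],[0.05,-0.025,0]], yaw=[0,0,0,0,0])

```text
time: 3.55
tool_pos: [0.6393, 0.1495, 0.3608]
orientation: [3.038, 0.8, -0.004]
force: [0.5, -0.1, 0.6]
width: 0.094
grip_force: 0.0
```

```bash
python3 go.py .6435 .1532 .234 29.6
```

```text
t 3.55 pos [0.6393 0.1495 0.3608] th 29.51 tilt [-2.2e-03 -7.0e-04 -1.0e+00] w 0.094 F [ 0.5 -0.1  0.6] grip 0.0
yaw -0.09 travel@now [ 0.0055 -0.0011  0.1268] travel@after yaw [ 0.0055 -0.0011  0.1268]
```

Emit:
apply_moves(fingers=[1,1,1], travel=[[0.006,-0.002,0.03],[0,0,0.03],[0,0,0]], yaw=[0,0,0])

```text
time: 3.92
tool_pos: [0.6414, 0.1526, 0.2983]
orientation: [-3.037, -0.801, 0.013]
force: [0.0, 0.0, 0.4]
width: 0.094
grip_force: 0.0
```

```bash
python3 go.py .6435 .1532 .234 29.6; python3 - <<'E'
from h import *
for c in ('top','side'):
    im=eyes.read_camera(c); cv2.imwrite(f'pics/p_{c}.png',im[:,:,::-1])
v=[cv2.resize(cv2.imread(f'pics/p_{c}.png')[y:y+100,x:x+90],None,fx=4.4,fy=4.4,interpolation=cv2.INTER_CUBIC) for c,x,y in(('top',230,120),('side',255,165))]
cv2.imwrite('pics/pre.png',np.hstack(v))
E
```

```text
t 3.92 pos [0.6414 0.1526 0.2983] th 29.56 tilt [-0.0084 -0.0012 -1.    ] w 0.094 F [0.  0.  0.4] grip 0.0
yaw -0.04 travel@now [0.0022 0.0005 0.0643] travel@after yaw [0.0022 0.0005 0.0643]
```

View pics/pre.png

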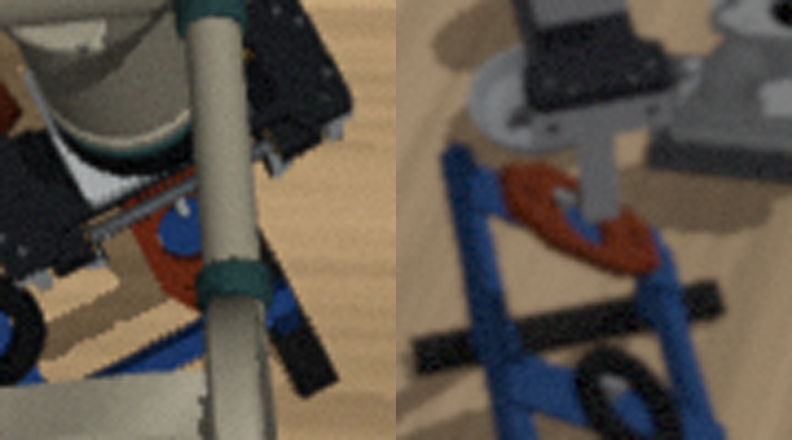

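The gripper is above the spacer with the fingers straddling its sides. The near finger is at about (390,207) in the side view, at the spacer's middle. Next I descend and close.

Emit:
apply_moves(fingers=[1,1,1,1], travel=[[0.002,0,0.02],[0,0,0.022],[0,0,0.022],[0,0,0]], yaw=[0,0,0,0])

```text
time: 4.53
tool_pos: [0.6445, 0.1532, 0.2385]
orientation: [-3.038, -0.801, 0.002]
force: [-0.2, 0.3, 0.3]
width: 0.0943
grip_force: 0.0
```

Emit:
apply_moves(fingers=[-1,-1,-1,-1,-1], travel=[[0,0,0],[0,0,0],[0,0,0],[0,0,0],[0,0,0]], yaw=[0,0,0,0,0])

```text
time: 5.15
tool_pos: [0.6449, 0.1536, 0.2392]
orientation: [3.037, 0.803, 0.001]
force: [-0.2, 0.1, 2.4]
width: 0.0596
grip_force: 30.0
```

```bash
python3 go.py .6435 .1532 .234 29.6
```

```text
t 5.15 pos [0.6449 0.1536 0.2392] th 29.61 tilt [ 6.e-04  1.e-04 -1.e+00] w 0.0596 F [-0.2  0.1  2.4] grip 30.0
yaw 0.01 travel@now [-0.0014 -0.0003  0.0052] travel@after yaw [-0.0014 -0.0003  0.0052]
```

Gripped at 59.6 mm, which is the right width for this spacer. Next I lift it 14 mm along the slope, then straight up.

Emit:
apply_moves(fingers=[-1,-1,-1,-1], travel=[[0.003,0,-0.003],[0.004,0,-0.004],[0.0035,0,-0.0035],[0,0,0]], yaw=[0,0,0,0])

```text
time: 5.65
tool_pos: [0.654, 0.1588, 0.2495]
orientation: [3.037, 0.803, -0.0]
force: [-2.3, -0.3, 2.5]
width: 0.0597
grip_force: 30.0
```

Emit:
apply_moves(fingers=[-1,-1,-1,-1,-1], travel=[[0,0,-0.015],[0,0,-0.025],[-0.01,0,-0.035],[-0.01,0,-0.035],[0,0,0]], yaw=[0,0,0,0,0])

```text
time: 6.28
tool_pos: [0.6377, 0.1491, 0.3638]
orientation: [3.036, 0.802, 0.015]
force: [0.4, -1.0, -1.2]
width: 0.0595
grip_force: 30.0
```

```bash
python3 go.py .38 -.15 .34 8.2; python3 - <<'E'
from h import *
for c in ('top','side'):
    im=eyes.read_camera(c); cv2.imwrite(f'pics/p_{c}.png',im[:,:,::-1])
v=[cv2.resize(cv2.imread(f'pics/p_{c}.png')[y:y+130,x:x+130],None,fx=3,fy=3,interpolation=cv2.INTER_CUBIC) for c,x,y in(('top',200,110),('side',240,125))]
cv2.imwrite('pics/pre2.png',np.hstack(v))
E
```

```text
t 6.28 pos [0.6377 0.1491 0.3638] th 29.6 tilt [ 0.0096  0.0015 -1.    ] w 0.0595 F [ 0.4 -1.  -1.2] grip 30.0
yaw 21.4 travel@now [-0.3718  0.1327  0.0238] travel@after yaw [-0.2978  0.2593  0.0238]
```

View pics/pre2.png

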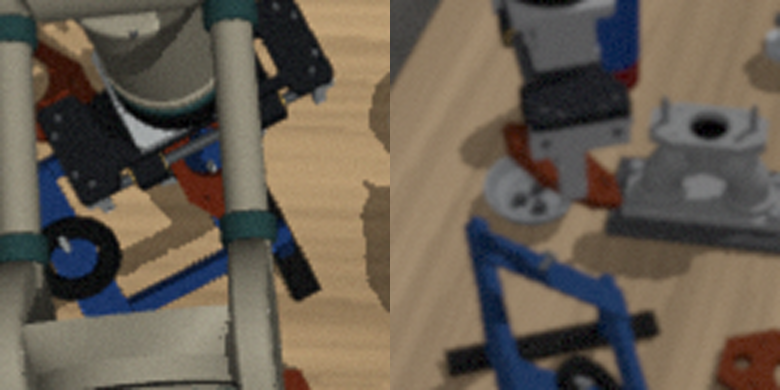

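The spacer is off the hook and held at 45°, seen at about (565,165) in the side view. The hook is empty and the other plates are undisturbed. I'll carry it to the free bench in front of the manifold.

Emit:
apply_moves(fingers=[-1,-1,-1,-1,-1], travel=[[-0.046,0.016,0],[-0.046,0.016,0],[-0.046,0.016,0],[-0.046,0.016,0],[-0.046,0.017,0]], yaw=[0,0,0,0,0])

```text
time: 7.0
tool_pos: [0.4753, -0.036, 0.3573]
orientation: [-3.036, -0.803, 0.004]
force: [0.6, -0.1, -0.0]
width: 0.0594
grip_force: 30.0
```

Emit:
apply_moves(fingers=[-1,-1,-1,-1,-1], travel=[[-0.046,0.017,0],[-0.046,0.017,0],[-0.05,0.017,0],[0,0,0.02],[0,0,0.02]], yaw=[0,0,0,10.5,10.5])

```text
time: 7.62
tool_pos: [0.3777, -0.1502, 0.3174]
orientation: [-3.133, -0.223, 0.002]
force: [-0.2, 0.3, -0.0]
width: 0.0593
grip_force: 30.0
```

Emit:
apply_moves(fingers=[-1,-1,-1,-1,-1], travel=[[0,0,0.05],[0,0,0.05],[0,0,0.04],[0,0,0.03],[0,0,0]], yaw=[0,0,0,0,0])

```text
time: 8.25
tool_pos: [0.3764, -0.1484, 0.1465]
orientation: [-3.128, -0.235, 0.01]
force: [-0.7, -0.0, -0.9]
width: 0.0594
grip_force: 30.0
```

```bash
python3 go.py .38 -.15 .098 8.2
```

```text
t 8.25 pos [ 0.3764 -0.1484  0.1465] th 8.61 tilt [-0.0065  0.0041 -1.    ] w 0.0594 F [-0.7 -0.  -0.9] grip 30.0
yaw 0.41 travel@now [0.0033 0.0021 0.0485] travel@after yaw [0.0033 0.0021 0.0485]
```

Emit:
apply_moves(fingers=[-1,-1,-1,-1,-1], travel=[[0,0,0.006],[0,0,0.005],[0,0,0.004],[0,0,0.004],[0,0,0.003]], yaw=[0,0,0,0,0])

```text
time: 8.88
tool_pos: [0.3828, -0.1508, 0.1297]
orientation: [3.129, 0.231, 0.018]
force: [6.6, 3.6, 10.4]
width: 0.0595
grip_force: 30.0
```

Emit:
apply_moves(fingers=[-1,-1,-1,-1,-1], travel=[[0,0,0.003],[0,0,0.003],[0,0,0.003],[0,0,0.003],[0,0,0.003]], yaw=[0,0,0,0,0])

```text
time: 9.5
tool_pos: [0.3824, -0.1515, 0.1144]
orientation: [3.127, 0.234, 0.015]
force: [4.7, 0.4, 6.7]
width: 0.0591
grip_force: 30.0
```

```bash
python3 go.py .38 -.15 .098 8.2
```

```text
t 9.5 pos [ 0.3824 -0.1515  0.1144] th 8.56 tilt [ 0.0103 -0.0048 -0.9999] w 0.0591 F [4.7 0.4 6.7] grip 30.0
yaw 0.36 travel@now [-0.0022 -0.0018  0.0164] travel@after yaw [-0.0022 -0.0018  0.0164]
```

Force is about 7 N and the plate is pivoting in the grip as planned. I'll continue down until the tips are just off the bench.

Emit:
apply_moves(fingers=[-1,-1,-1,-1,-1], travel=[[0,0,0.003],[0,0,0.003],[0,0,0.003],[0,0,0.003],[0,0,0.002]], yaw=[0,0,0,0,0])

```text
time: 10.12
tool_pos: [0.3801, -0.1507, 0.0992]
orientation: [3.13, 0.236, 0.007]
force: [3.5, -0.9, 4.9]
width: 0.0596
grip_force: 30.0
```

```bash
python3 go.py .38 -.15 .0985 8.2;  python3 - <<'E'
from h import *
for c in ('top','side'):
    im=eyes.read_camera(c); cv2.imwrite(f'pics/p_{c}.png',im[:,:,::-1])
v=[cv2.resize(cv2.imread(f'pics/p_{c}.png')[y:y+100,x:x+130],None,fx=3,fy=3,interpolation=cv2.INTER_CUBIC) for c,x,y in(('top',330,230),('side',330,115))]
cv2.imwrite('pics/pre3.png',np.hstack(v))
E
```

```text
t 10.12 pos [ 0.3801 -0.1507  0.0992] th 8.61 tilt [ 0.0045 -0.0027 -1.    ] w 0.0596 F [ 3.5 -0.9  4.9] grip 30.0
yaw 0.41 travel@now [-0.     -0.0007  0.0007] travel@after yaw [-0.     -0.0007  0.0007]
```

View pics/pre3.png

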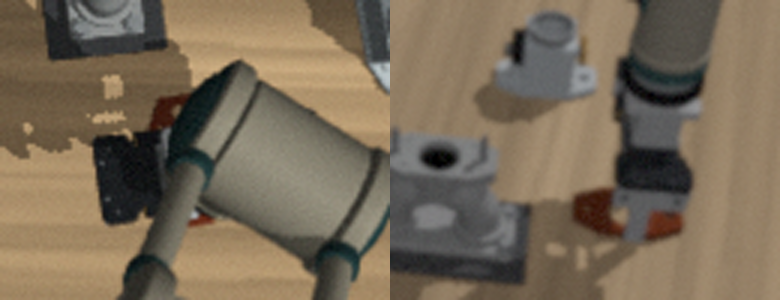

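The spacer is now almost flat on the bench, at about (630,210) in the side view. I'll release it to drop the last few millimetres, then regrip.

Emit:
apply_moves(fingers=[-0.2,0.6,0.6,0.6], travel=[[0,0,0],[0,0,0],[0,0,0],[0,0,0.0005]], yaw=[0,0,0,0])

```text
time: 10.72
tool_pos: [0.3762, -0.1474, 0.0975]
orientation: [-3.128, -0.233, 0.007]
force: [-1.1, 7.9, 15.6]
width: 0.0752
grip_force: 7.8
```

Emit:
apply_moves(fingers=[-1,-1,-1,-1,-1], travel=[[0,0,0],[0,0,0],[0,0,0],[0,0,0],[0,0,0]], yaw=[0,0,0,0,0])

```text
time: 11.35
tool_pos: [0.3777, -0.1496, 0.0975]
orientation: [-3.132, -0.236, 0.002]
force: [-3.7, -2.7, 3.7]
width: 0.0597
grip_force: 31.0
```

Emit:
apply_moves(fingers=[-1,-1,-1,-1,-1], travel=[[0,0,-0.02],[0,0,-0.04],[0,0,-0.04],[0,0,-0.04],[0,0,0]], yaw=[0,0,0,0,0])

```text
time: 11.98
tool_pos: [0.3798, -0.1501, 0.2398]
orientation: [3.13, 0.235, 0.009]
force: [0.4, -0.6, -1.8]
width: 0.06
grip_force: 30.0
```

```bash
python3 go.py .5688 -.0722 .28 8.2
```

```text
t 11.97 pos [ 0.3798 -0.1501  0.2398] th 8.6 tilt [ 0.0057 -0.0022 -1.    ] w 0.06 F [ 0.4 -0.6 -1.8] grip 30.0
yaw 0.4 travel@now [ 0.1985 -0.0487 -0.0402] travel@after yaw [ 0.1982 -0.0501 -0.0402]
```

Emit:
apply_moves(fingers=[-1,-1,-1,-1,-1], travel=[[0.045,-0.012,-0.02],[0.05,-0.012,-0.02],[0.05,-0.012,0],[0.053,-0.013,0],[0,0,0]], yaw=[0.4,0,0,0,0])

```text
time: 12.6
tool_pos: [0.5696, -0.0709, 0.2745]
orientation: [-3.131, -0.229, 0.004]
force: [-0.2, 0.2, -0.6]
width: 0.0598
grip_force: 30.0
```

```bash
python3 go.py .5688 -.0722 .265 8.2;  python3 - <<'E'
from h import *
for c in ('top','side'):
    im=eyes.read_camera(c); cv2.imwrite(f'pics/q_{c}.png',im[:,:,::-1])
    m=redmask(im); w=np.zeros_like(m); 
    if c=='top': w[150:260,320:420]=1
    else: w[100:190,300:400]=1
    ys,xs=np.nonzero(m*w); print(c,len(xs),xs.min(),xs.max(),ys.min(),ys.max())
v=[cv2.resize(cv2.imread(f'pics/q_{c}.png')[y:y+90,x:x+80],None,fx=5,fy=5,interpolation=cv2.INTER_CUBIC) for c,x,y in(('top',335,165),('side',305,105))]
cv2.imwrite('pics/pre4.png',np.hstack(v))
E
```

```text
t 12.6 pos [ 0.5696 -0.0709  0.2745] th 8.37 tilt [-0.0024  0.0022 -1.    ] w 0.0598 F [-0.2  0.2 -0.6] grip 30.0
yaw 0.17 travel@now [-0.001   0.0012  0.0095] travel@after yaw [-0.001   0.0012  0.0095]
top 301 356 381 205 222
side 667 303 365 106 157
```

View pics/pre4.png

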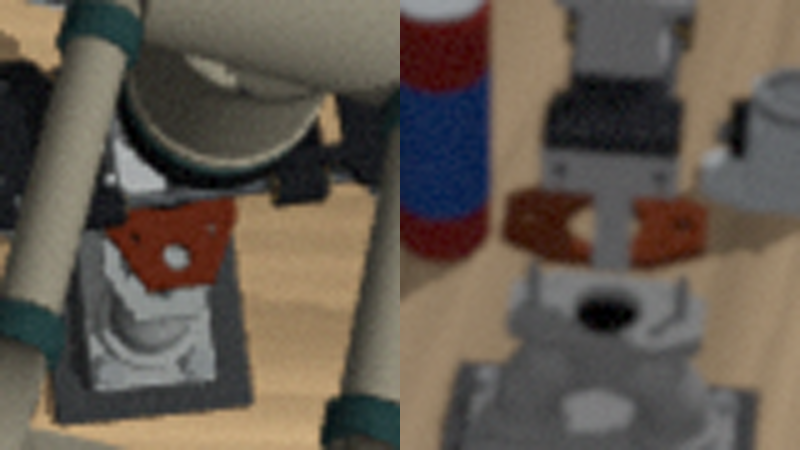

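The spacer is held level just above the studs. The near hole is at about (370,216) in the top view, and both ears show on either side of the finger in the side view. I'll fit its held pose numerically and compare it with the studs.

```bash
cat > fit.py <<'E'
from h import *
def fit(imt,ims,wt,ws,v0,cs=('top','side')):
    im={'top':imt,'side':ims}; W={}; obs={}
    for c,ws_ in (('top',wt),('side',ws)):
        w=np.zeros((400,640),np.float32)
        for x0,y0,x1,y1 in ws_: w[y0:y1,x0:x1]=1
        W[c]=w
        f=im[c].astype(float); obs[c]=cv2.GaussianBlur(np.clip((f[...,0]/(f[...,1]+1)-1.35)/.7,0,1).astype(np.float32),(0,0),.7)
    def model(v,c):
        Rm=R.from_euler('ZY',[v[3],-v[4]]).as_matrix(); m=spacer_mask(v[:3],Rm,c)
        for sx in(-.042,.042):
            a=np.ones((400*S,640*S),np.float32)
            b=a.copy(); o=ring*.3+[sx,0]; q=np.zeros_like(a);poly(q,ext(o,.005,.005)@Rm.T+v[:3],c,1); r=np.zeros_like(a);poly(r,ext(o,-.005,-.005)@Rm.T+v[:3],c,1)
            m=m*(1-cv2.resize(q*r,(640,400),interpolation=cv2.INTER_AREA))
        return cv2.GaussianBlur(m,(0,0),.7)
    cost=lambda v:sum((((model(v,c)-obs[c])**2)*W[c]).sum() for c in cs)
    r=minimize(cost,v0,method='Nelder-Mead',options=dict(initial_simplex=v0+np.r_[np.zeros((1,5)),np.diag([.004,.004,.004,.05,.05])],maxiter=400,xatol=1e-5,fatol=.02)); return r
E
python3 - <<'E'
from fit import *
s=sensors.sense(); print(s['tool_pos'],s['orientation'])
t=cv2.imread('pics/q_top.png')[:,:,::-1];sd=cv2.imread('pics/q_side.png')[:,:,::-1]
wt=[(353,208,387,228)];ws=[(325,140,339,162),(351,140,370,162)]
v0=np.r_[.569,-.072,.18,np.radians(8.4),0]
for cs in (('top',),('side',),('top','side')):
    r=fit(t,sd,wt,ws,v0,cs); print(cs,np.round(r.x,4),np.degrees(r.x[3:]),r.fun)
# stud tops / pad yaw: base plate edges fit by dark mask min-area rect at z~0.01? use stud line in side picture
g=cv2.cvtColor(np.load('pics/im0.npz')['side'],cv2.COLOR_RGB2GRAY)
for x0 in (326,356): print(g[154:172,x0:x0+11])
E
```

```text
[ 0.56635276 -0.07200634  0.27510318] [-3.1317652  -0.2261696   0.00768524]
('top',) [ 0.5778 -0.0726  0.1803  0.1002 -0.0013] [ 5.73971966 -0.07466781] 11.146400451660156
('side',) [ 0.592  -0.1813  0.0831  0.3484  0.1147] [19.95958762  6.57167867] 39.03479766845703
('top', 'side') [ 0.5765 -0.0725  0.1842  0.1021 -0.0627] [ 5.84849689 -3.59045602] 108.68585205078125
[[133 128 127 128 126 126 127 131 130 130 131]
 [132 130 129 125 128 126 128 130 130 131 129]
 [130 129 127 131 127 122 125 130 131 129 129]
 [131 130 125 127 115 109 114 125 131 131 132]
 [131 130 128 119 105  94 102 118 128 129 130]
 [131 129 124 117  98  84  93 113 123 127 128]
 [130 129 126 118  98  79  89 110 124 123 123]
 [129 130 124 114  97  82  91 109 121 119 122]
 [129 127 125 118  95  86  92 111 121 122 123]
 [128 129 126 117  99  85  92 114 124 127 124]
 [124 127 123 112  96  82  91 113 123 125 124]
 [128 124 113 100  88  82  95 110 126 128 127]
 [124 114  99  92  88  98 108 119 125 129 126]
 [115  98  92 103 115 118 121 125 126 126 124]
 [104  88 103 113 118 124 126 125 124 124 126]
 [ 99  88  97 110 120 12
[... 264 characters left out ...]
 126 127 130 133 131 128 131 130 130 128]
 [123 125 128 129 132 130 131 132 132 132 133]
 [124 125 129 131 129 124 127 130 131 133 132]
 [125 124 130 130 117 108 116 125 134 132 128]
 [126 129 128 122 105  94 106 123 128 132 127]
 [128 124 123 113  95  84 101 122 132 132 129]
 [122 119 118 112  90  85 102 124 131 132 128]
 [124 122 120 107  88  83 102 123 127 127 125]
 [125 127 122 109  83  85 104 123 126 128 123]
 [126 125 121 110  86  86 106 123 128 124 122]
 [126 124 121 106  82  83 105 121 125 127 122]
 [125 117 104  91  84  92 108 123 128 127 122]
 [114 100  95  93 100 107 117 125 129 127 122]
 [ 97  95 104 110 116 121 125 127 125 128 123]
 [ 94 103 115 122 124 123 123 125 124 122 122]]
```

```bash
python3 - <<'E'
from fit import *
t=cv2.imread('pics/q_top.png')[:,:,::-1].astype(float);sd=cv2.imread('pics/q_side.png')[:,:,::-1].astype(float)
print('near hole z.18',atz((369.8,216.0),'top',.18))
c=np.array([.5688,-.0722,.134])
for y in (6,7,8,9,10):
    d=.042*np.array([np.cos(np.radians(y)),np.sin(np.radians(y)),0]); print(y,np.round(proj([c+d,c-d],'side').ravel(),2),np.round(proj([c+d+[0,0,.014],c-d+[0,0,.014]],'top').ravel(),2))
q=sd[...,0]/(sd[...,1]+1)
np.set_printoptions(linewidth=220)
print((q[140:160,322:372:1]*10).astype(int))
qt=t[...,0]/(t[...,1]+1); print((qt[204:226,354:386]*10).astype(int))
E
```

```text
near hole z.18 [ 0.53459137 -0.07693778  0.18      ]
6 [331.35 161.58 360.87 164.92] [364.71 186.49 368.27 221.15]
7 [331.31 161.76 360.9  164.74] [364.4  186.52 368.58 221.12]
8 [331.28 161.93 360.92 164.56] [364.1  186.55 368.89 221.09]
9 [331.25 162.11 360.93 164.38] [363.8  186.59 369.19 221.05]
10 [331.23 162.29 360.94 164.2 ] [363.5  186.63 369.5  221.  ]
[[ 9 11 11 11 11 11 11 11 11 11 11 11 10  9  9 10  9  9 10  9  9  9 10 10  9 10 10  9 10  9 10 10  9  9 10  9  9 10 10 11 11 11 11 10  9  9  9  9  9  9]
 [ 9 11 11 11 11 11 11 11 11 11 11 11 10 10 10 10  9 10 10  9  9 10  9  9  9 10  9  9  9  9 10 10  9 10  9 10  9 10 10 11 11 11 11 10  9  9  9  9  9  9]
 [ 9 11 11 11 11 11 12 12 12 12 13 11 10 10 10 10 10 10 10 10 10 10 10  9  9 10  9  9  9 10 10  9 10 10 10 10 10 10 10 11 11 11 11 10  9  9  9  9  9  9]
 [10 11 11 11 12 12 12 15 15 17 17 14 13 13 13 12 12 11 11 11 11 10 10 10 10 10 10  9 10 10 10 10 10 10 10 11 10 10 11 11 12 11 11 10 10  9  9  9  9  9]
 [11 11 11 11 13 15 16 19 19 19 22 19 16 18 20 19 17 15 16 15 14 12 10 10  9 10  9 10 10 11 12 13 12 12 12 12 11 12 13 14 13
[... 3803 characters left out ...]
11 11]
 [ 9  9  9  9  9  9  9 11 24 27 23 23 25 24 25 20 18 20 26 26 24 24 24 22 15  9  9 10 11 11 11 11]
 [ 9  9  9  9  9  9  9  9 12 26 24 27 23 24 24 25 25 26 29 24 27 26 24 23 13  9  9 10 11 11 11 11]
 [ 9  9  9  9  9  9  9  9  9 13 29 26 26 31 26 25 25 24 22 24 20 20 19 21 11  9  9  9 10 12 11 11]
 [10  9  9  9  9  9  9  9  9  9 18 23 26 27 21 17 14 12 11 11 10 10  9 10  9  8 10  9 11 11 11 12]
 [10  9  9  9  9  9  9  9  9  9 11 12 11 12  9  9  9  9  9  9  9  9  9  9  9  9  9  9 10 11 12 11]
 [ 9  9 10  9 10  9  9  9  9  9  9  9  9  9  9  9  9  9  9  9  9  9  9  9  9  9  9  9 10 11 11 12]
 [ 9  9  9  9  9  9  9  9  9  9  9  9  9  9  9  9  9  9  9  9  9  9  9  9  9  9  9  9  9 11 11 12]]
```

```bash
python3 - <<'E'
from fit import *
T=lambda x,y:(130+(x+.5)/2.15-.5,90+(y+.5)/2.15-.5)
for a,b in (((448,195),(466,343)),((531,186),(549,335))):
    d=atz(T(*a),'top',.01)-atz(T(*b),'top',.01); print('base yaw',np.degrees(np.arctan2(d[1],d[0])),np.linalg.norm(d))
for cx in (.568,.572,.576,.580):
  for yaw in (6,8.2):
    Rm=R.from_euler('z',np.radians(yaw)).as_matrix(); C=np.array([cx,-.072,.182])
    P=ext(half,-.005,.005)@Rm.T+C; q=proj(P,'side'); h=proj(C+Rm@[-.042,0,0],'top')[0]
    print(cx,yaw,'side u',np.round([q[:,0].min(),q[:,0].max(),q[:,1].min(),q[:,1].max()],2),'hole',np.round(h,2))
print(sensors.sense()['tool_pos'])
E
```

```text
base yaw 7.657467722604205 0.18683649079696837
base yaw 6.6971985156000935 0.18852537150412024
0.568 6 side u [325.9  368.11 141.04 160.76] hole [369.64 219.48]
0.568 8.2 side u [326.01 367.95 141.27 160.52] hole [370.34 219.41]
0.572 6 side u [324.49 366.68 140.79 160.49] hole [369.65 217.75]
0.572 8.2 side u [324.6  366.52 141.01 160.25] hole [370.34 217.68]
0.576 6 side u [323.08 365.25 140.54 160.22] hole [369.65 216.02]
0.576 8.2 side u [323.19 365.09 140.76 159.98] hole [370.35 215.95]
0.58 6 side u [321.67 363.82 140.29 159.95] hole [369.65 214.3 ]
0.58 8.2 side u [321.78 363.66 140.51 159.71] hole [370.35 214.23]
[ 0.56635276 -0.07200634  0.27510318]
```

```bash
sed -i 's/-1.35)\/.7/-1.15)\/.9/' fit.py; python3 - <<'E'
from fit import *
t=cv2.imread('pics/q_top.png')[:,:,::-1];sd=cv2.imread('pics/q_side.png')[:,:,::-1]
wt=[(353,210,387,228)];ws=[(324,147,342,162),(352,147,370,162)]
for v0 in (np.r_[.575,-.072,.18,np.radians(7),0],np.r_[.572,-.072,.18,np.radians(7),.2],np.r_[.572,-.072,.18,np.radians(7),-.2]):
  for cs in (('side',),('top','side')):
    r=fit(t,sd,wt,ws,v0,cs); print(cs,np.round(r.x,4),np.degrees(r.x[3:]),r.fun)
E
```

```text
('side',) [ 0.5738 -0.08    0.1826  0.1489 -0.0128] [ 8.53366817 -0.73140243] 9.26682186126709
('top', 'side') [ 0.5761 -0.0736  0.1883  0.049  -0.0279] [ 2.80562273 -1.59740341] 21.187702178955078
('side',) [ 0.5737 -0.0749  0.1876  0.21    0.0491] [12.03367122  2.81412622] 10.277456283569336
('top', 'side') [ 0.576  -0.0728  0.1888  0.0698 -0.0218] [ 4.00163085 -1.24731465] 20.82744598388672
('side',) [ 0.5739 -0.0768  0.1851 -0.0139 -0.1195] [-0.79560117 -6.84443789] 10.015090942382812
('top', 'side') [ 0.5755 -0.0755  0.1864 -0.013  -0.1142] [-0.74223964 -6.54349496] 23.204814910888672
```

Emit:
apply_moves(fingers=[-1,-1,-1,-1], travel=[[-0.0035,0,0.005],[-0.0035,0,0.008],[0,0,0.006],[0,0,0]], yaw=[0.6,0,0,0])

```text
time: 13.2
tool_pos: [0.5596, -0.0738, 0.2582]
orientation: [-3.134, -0.207, 0.001]
force: [-0.2, 0.3, -0.5]
width: 0.0596
grip_force: 30.0
```

```bash
python3 go.py .5688 -.0722 .255 7.5; python3 - <<'E'
from fit import *
t=eyes.read_camera('top');sd=eyes.read_camera('side')
cv2.imwrite('pics/r_top.png',t[:,:,::-1]);cv2.imwrite('pics/r_side.png',sd[:,:,::-1])
# near hole neighbourhood: stud tip shows inside
f=t.astype(float); np.set_printoptions(linewidth=220)
print((f[...,0]/(f[...,1]+1)*10).astype(int)[210:230,356:384]); print(f[214:226,362:378,1].astype(int))
wt=[(353,212,387,230)];ws=[(324,151,342,170),(352,151,370,170)]
r=fit(t,sd,wt,ws,np.r_[.569,-.072,.162,np.radians(7.5),0]); print(np.round(r.x,4),np.degrees(r.x[3:]),r.fun)
E
```

```text
t 13.2 pos [ 0.5596 -0.0738  0.2582] th 7.57 tilt [-8.e-04  2.e-04 -1.e+00] w 0.0596 F [-0.2  0.3 -0.5] grip 30.0
yaw 0.07 travel@now [ 0.0093 -0.0003  0.0032] travel@after yaw [ 0.0093 -0.0003  0.0032]
[[ 8  9 10  9 10  9  9  9  9  9  9  9  9  9  9  9  9 10  9  9  9 10 10 12 13 15 12 11]
 [ 9  9  9  9 10  9  9  9  9 10  9  9  9  9  9 12 14 15 16 18 21 20 22 24 23 20 14 12]
 [ 7  8  8  9 11 13 12 15 15 17 16 18 22 20 22 24 23 24 26 23 27 25 28 26 25 24 15 12]
 [10  8  8 11 13 19 21 27 23 23 23 26 25 26 28 24 25 26 26 25 24 27 24 25 26 24 16 11]
 [10  9  7  6 13 26 22 24 27 25 25 26 24 26 25 27 28 29 26 26 26 22 24 25 24 25 15 12]
 [10 10 11 13 17 25 24 25 24 27 23 25 26 26 23 25 22 24 27 26 20 13 21 27 28 19 13 11]
 [11 22 28 26 22 27 22 27 25 25 26 26 24 24 25 25 27 25 23 25 19 13 22 26 23 16 12 12]
 [10 16 30 24 25 22 15 26 25 25 23 24 23 25 27 24 24 25 24 25 23 17 22 27 26 12 11 11]
 [ 9 10 20 25 28 22 17 21 27 25 26 22 24 25 22 29 28 29 27 26 26 24 24 25 21 11 11 12]
 [ 9  9 11 26 24 25 22 24 24 27 25 23 24 14 12 13 21 24 23 24 27 25 23 25 17 10 11 11]
 [ 9  9  9 12 26 27 24 26 2
[... 1034 characters left out ...]
6  46  68]
 [ 46  24  37  35  40  36  40  37  33  38  39  35  38  36  40  47]
 [ 48  34  33  35  34  42  37  35  43  28  30  29  33  34  33  37]
 [ 41  32  37  33  37  39  38  56  63  54  30  35  40  36  33  36]
 [ 39  34  41  36  37  32  48  72  96 130  74  29  34  38  40  37]
 [ 36  39  33  36  39  36  55  65  92 147 127  40  37  42  37  34]
 [ 37  42  35  38  39  41  44  68 122 149 134  39  36  40  37  34]
 [ 40  42  27  39  38  41  40  81 137 137  88  34  39  39  36  40]
 [ 40  33  39  36  39  37  34  44  60  62  48  30  36  33  41  39]
 [ 77  32  33  38  44  40  30  36  34  38  37  37  37  40  28  35]]
[ 0.5659 -0.0748  0.1742  0.0856 -0.0185] [ 4.90511144 -1.06194351] 40.24566650390625
```

```bash
python3 - <<'E'
from fit import *
t=cv2.imread('pics/r_top.png')[:,:,::-1];sd=cv2.imread('pics/r_side.png')[:,:,::-1]
for z in (.166,.17): print(atz((370.5,221.6),'top',z))
print('first hole',atz((369.9,216.1),'top',.182))
a=np.radians(7.5); print('studB',np.array([.5688,-.0722])-.042*np.array([np.cos(a),np.sin(a)]))
f=sd.astype(float); np.set_printoptions(linewidth=230); print((f[...,0]/(f[...,1]+1)*10).astype(int)[147:168,322:372])
for cx in(.564,.568,.572):
    Rm=R.from_euler('z',a).as_matrix(); C=np.array([cx,-.072,.166]); 
    for s in(1,-1): print(cx,s,np.round(proj(C+np.array([[s*.056,y,z] for z in(.005,-.005) for y in(.016,-.016)])@Rm.T,'side'),1).tolist())
E
```

```text
[ 0.52358669 -0.08001227  0.166     ]
[ 0.52303573 -0.07960159  0.17      ]
first hole [ 0.53406469 -0.07696562  0.182     ]
studB [ 0.52715932 -0.0776821 ]
[[16 12 11 ... 11 11 11]
 [17 12 11 ... 12 11 11]
 [16 12 11 ... 11 11 11]
 ...
 [11 11 11 ... 11 11 11]
 [11 11 11 ... 11 11 11]
 [11 11 11 ... 11 11 11]]
0.564 1 [[327.4, 156.0], [328.9, 148.2], [327.3, 158.7], [328.8, 150.9]]
0.564 -1 [[368.2, 159.9], [369.0, 151.9], [367.9, 162.5], [368.7, 154.6]]
0.568 1 [[326.0, 155.8], [327.5, 148.0], [325.9, 158.4], [327.5, 150.6]]
0.568 -1 [[366.7, 159.6], [367.6, 151.6], [366.5, 162.2], [367.3, 154.3]]
0.572 1 [[324.6, 155.5], [326.1, 147.7], [324.6, 158.2], [326.1, 150.4]]
0.572 -1 [[365.3, 159.3], [366.1, 151.4], [365.0, 162.0], [365.9, 154.0]]
```

Emit:
apply_moves(fingers=[-1,-1,-1], travel=[[0.0034,-0.0018,0],[0,0,0],[0,0,0]], yaw=[0,0,0])

```text
time: 13.68
tool_pos: [0.5635, -0.0713, 0.2587]
orientation: [3.134, 0.209, 0.0]
force: [-0.1, 0.3, -0.6]
width: 0.0596
grip_force: 30.0
```

```bash
cat > hole.py <<'E'
from fit import *
def hole(t,box,z):
    x0,y0,x1,y1=box; f=t.astype(float); q=f[...,0]/(f[...,1]+1); w=np.clip((2.2-q[y0:y1,x0:x1])/1.1,0,1)
    m=(w>.35).astype(np.uint8); n,l,s,ce=cv2.connectedComponentsWithStats(m); best=None
    for k in range(1,n):
        x,y,ww,hh,a=s[k]
        if x>0 and y>0 and x+ww<x1-x0 and y+hh<y1-y0 and a>6 and (best is None or a>s[best][4]): best=k
    k=cv2.dilate((l==best).astype(np.uint8),np.ones((3,3)))*w; yy,xx=np.mgrid[y0:y1,x0:x1]
    c=((k*xx).sum()/k.sum(),(k*yy).sum()/k.sum()); print('hole px',np.round(c,2),k.sum(),'->',np.round(atz(c,'top',z),4))
E
python3 go.py .5688 -.0722 .255 7.5; python3 - <<'E'
from hole import *
hole(cv2.imread('pics/r_top.png')[:,:,::-1],(364,216,376,228),.166)
for i in range(2):
    t=eyes.read_camera('top'); hole(t,(364,213,376,228),.166)
sd=eyes.read_camera('side'); cv2.imwrite('pics/u_top.png',t[:,:,::-1]);cv2.imwrite('pics/u_side.png',sd[:,:,::-1])
r=fit(t,sd,[(353,214,387,230)],[(324,153,342,170),(352,153,370,170)],np.r_[.569,-.072,.166,np.radians(7.5),0],('side',)); print(np.round(r.x,4),np.degrees(r.x[3:]),r.fun)
E
python3 go.py .5688 -.0722 .255 7.5
```

```text
t 13.68 pos [ 0.5635 -0.0713  0.2587] th 7.62 tilt [ 1.e-04 -2.e-04 -1.e+00] w 0.0596 F [-0.1  0.3 -0.6] grip 30.0
yaw 0.12 travel@now [0.0051 0.0016 0.0037] travel@after yaw [0.0052 0.0016 0.0037]
hole px [370.34 221.38] 23.13634827981794 -> [ 0.5241 -0.0796  0.166 ]
hole px [369.27 219.41] 22.90660667717507 -> [ 0.5287 -0.0771  0.166 ]
hole px [369.27 219.42] 22.707480079115022 -> [ 0.5286 -0.0771  0.166 ]
[ 0.5705 -0.078   0.169   0.173   0.0332] [9.91495881 1.90364036] 10.089641571044922
t 13.82 pos [ 0.5634 -0.0713  0.2587] th 7.61 tilt [ 0.e+00 -1.e-04 -1.e+00] w 0.0594 F [-0.3 -0.1 -0.7] grip 30.0
yaw 0.11 travel@now [0.0053 0.0016 0.0037] travel@after yaw [0.0053 0.0016 0.0037]
```

Emit:
apply_moves(fingers=[-1,-1,-1,-1], travel=[[-0.0014,0.0004,0.004],[0,0,0.004],[0,0,0.004],[0,0,0.003]], yaw=[0,0,0,0])

```text
time: 14.32
tool_pos: [0.5619, -0.0719, 0.2432]
orientation: [-3.135, -0.208, 0.001]
force: [-0.1, -0.2, -0.3]
width: 0.0595
grip_force: 30.0
```

Emit:
apply_moves(fingers=[-1,-1,-1,-1], travel=[[0,0,0.003],[0,0,0.003],[0,0,0.003],[0,0,0]], yaw=[0,0,0,0])

```text
time: 14.82
tool_pos: [0.5619, -0.0719, 0.2344]
orientation: [-3.135, -0.208, 0.001]
force: [0.3, 1.0, -0.8]
width: 0.0594
grip_force: 30.0
```

The spacer's underside is 13 mm below the stud tips with no contact force, so both studs are in the holes. I'll continue down to the pad.

Emit:
apply_moves(fingers=[-1,-1,-1,-1,-1], travel=[[0,0,0.004],[0,0,0.004],[0,0,0.004],[0,0,0.003],[0,0,0]], yaw=[0,0,0,0,0])

```text
time: 15.45
tool_pos: [0.5619, -0.0719, 0.2193]
orientation: [-3.135, -0.208, 0.001]
force: [0.5, 0.1, -0.7]
width: 0.0593
grip_force: 30.0
```

Emit:
apply_moves(fingers=[-1,-1,-1,-1,-1], travel=[[0,0,0.001],[0,0,0.001],[0,0,0.001],[0,0,0.001],[0,0,0]], yaw=[0,0,0,0,0])

```text
time: 16.08
tool_pos: [0.562, -0.0719, 0.2156]
orientation: [3.135, 0.208, -0.0]
force: [0.5, -0.6, -0.5]
width: 0.06
grip_force: 30.0
```

Emit:
apply_moves(fingers=[-1,-1,-1], travel=[[0,0,0.001],[0,0,0.001],[0,0,0]], yaw=[0,0,0])

```text
time: 16.45
tool_pos: [0.562, -0.0719, 0.2155]
orientation: [3.134, 0.208, 0.002]
force: [-2.5, 1.4, 9.5]
width: 0.0594
grip_force: 30.0
```

Seated at the expected height with about 9 N. I'll release and back up.

Emit:
apply_moves(fingers=[0,1,1,1], travel=[[0,0,0],[0,0,0],[0,0,0],[0,0,0]], yaw=[0,0,0,0])

```text
time: 16.95
tool_pos: [0.562, -0.0719, 0.2134]
orientation: [-3.135, -0.208, 0.001]
force: [0.3, 0.1, -0.1]
width: 0.0862
grip_force: 0.0
```

Emit:
apply_moves(fingers=[1,1,1,1,1], travel=[[0,0,-0.01],[0,0,-0.03],[0,0,-0.04],[-0.03,-0.03,-0.03],[-0.05,-0.03,0]], yaw=[0,0,0,0,0])

```text
time: 17.58
tool_pos: [0.4763, -0.023, 0.3266]
orientation: [3.133, 0.208, 0.011]
force: [-1.0, -0.3, -0.8]
width: 0.0945
grip_force: 0.0
```

Emit:
apply_moves(fingers=[1,1,1,1,1], travel=[[-0.05,-0.03,0],[-0.05,-0.03,0],[-0.05,0,0],[-0.05,0,0],[0,0,0]], yaw=[0,0,0,0,0])

```text
time: 18.2
tool_pos: [0.2657, 0.0102, 0.3241]
orientation: [3.134, 0.207, 0.002]
force: [0.1, 0.2, 1.0]
width: 0.094
grip_force: 0.0
```

```bash
cat > tb.py <<'E'
from fit import *
fl=ext(half*[1,29/30],0,.01); bl=ext(np.array([[28,27],[28,-27],[-28,-27],[-28,27]])/1e3,.01,.07)
rim=ext(ring*24/20,.07,.082); se=np.array([[x,y,z] for x in(.028,.05) for y in(-.012,.012) for z in(.03,.064)]); pu=np.array([[x,y,z] for x in(-.04,-.028) for y in(-.017,.017) for z in(.03,.064)])
def tb(v,k,z=0):
    m=np.zeros((400*S,640*S),np.float32); Rm=R.from_euler('z',v[2]).as_matrix()
    for P in (fl,bl,rim,se,pu): poly(m,P@Rm.T+[v[0],v[1],z],k,1)
    return cv2.resize(m,(640,400),interpolation=cv2.INTER_AREA)
E
python3 go.py .504 -.338 .25 8.6; python3 - <<'E'
from tb import *
im={};M={}
for k in('top','side'):
    im[k]=eyes.read_camera(k); cv2.imwrite(f'pics/w_{k}.png',im[k][:,:,::-1]); d=eyes.cut_out('throttle_body',k)
    print(k,[(round(e['p'],2),np.round(e['extent'],1).tolist()) for e in d]); 
    M[k]=max(d,key=lambda e:e['p'])['region'].astype(np.float32)
# spacer seated pose by colour fit
r=fit(im['top'],im['side'],[(345,180,390,232)],[(322,150,372,190)],np.r_[.5688,-.0722,.123,np.radians(7.5),0]); print('spacer',np.round(r.x,4),np.degrees(r.x[3:]),r.fun)
for cs in (('top',),('side',),('top','side')):
  for y0 in (8,188):
    v0=np.r_[.504,-.338,np.radians(y0)]; c=lambda v:sum(((tb(v,k)-M[k])**2).sum() for k in cs)
    r=minimize(c,v0,method='Nelder-Mead',options=dict(initial_simplex=v0+np.r_[np.zeros((1,3)),np.diag([.01,.01,.2])],maxiter=200,xatol=1e-5,fatol=.1)); print(cs,np.round(r.x,4),np.degrees(r.x[2]),r.fun)
# rim in top view
a=cv2.resize(cv2.imread('pics/w_top.png')[208:268,440:485],None,fx=9,fy=9,interpolation=cv2.INTER_CUBIC)
b=cv2.resize(cv2.imread('pics/w_side.png')[110:150,360:402],None,fx=9,fy=9,interpolation=cv2.INTER_CUBIC); b=cv2.copyMakeBorder(b,0,a.shape[0]-b.shape[0],0,0,0)
cv2.imwrite('pics/tb.png',np.hstack([a,b])); print(a.shape,b.shape)
E
```

```text
t 18.2 pos [0.2657 0.0102 0.3241] th 7.54 tilt [ 1.3e-03 -6.0e-04 -1.0e+00] w 0.094 F [0.1 0.2 1. ] grip 0.0
yaw -1.06 travel@now [0.1905 0.3765 0.0741] travel@after yaw [0.1836 0.38   0.0741]
top [(0.88, [450.8, 217.4, 28.0, 45.6]), (0.63, [211.2, 181.1, 26.5, 27.7])]
side [(0.62, [369.8, 117.2, 29.1, 27.7])]
spacer [ 0.5679 -0.0718  0.129   0.1267 -0.0485] [ 7.25873437 -2.77700684] 109.35808563232422
('top',) [ 0.5042 -0.3381  0.1425] 8.167012739662223 48.9140625
('top',) [ 0.5043 -0.3377  3.2855] 188.24370343259548 41.47265625
('side',) [ 0.5043 -0.3446  0.1442] 8.264320438060759 71.05078125
('side',) [ 0.5074 -0.3442  3.2456] 185.95681983171934 81.87109375
('top', 'side') [ 0.5041 -0.3385  0.131 ] 7.508079697020543 157.45703125
('top', 'side') [ 0.5045 -0.3384  3.2505] 186.2370917716008 161.046875
(540, 405, 3) (540, 378, 3)
```

Emit:
apply_moves(fingers=[1,1,1,1,1], travel=[[0.024,0.047,0],[0.024,0.047,0],[0.024,0.047,0],[0.024,0.047,0],[0.024,0.047,0]], yaw=[0,0,0,0,0])

```text
time: 19.02
tool_pos: [0.421, -0.2093, 0.3229]
orientation: [-3.134, -0.208, 0.001]
force: [1.7, 0.3, 0.7]
width: 0.0941
grip_force: 0.0
```

Emit:
apply_moves(fingers=[1,1,1,1,1], travel=[[0.024,0.047,0.02],[0.024,0.047,0.02],[0.022,0.047,0.02],[0,0,0],[0,0,0]], yaw=[0,0,0,0,0])

```text
time: 19.65
tool_pos: [0.5071, -0.3374, 0.2625]
orientation: [-3.133, -0.209, 0.003]
force: [-0.1, -0.8, 0.7]
width: 0.0939
grip_force: 0.0
```

```bash
python3 go.py .5042 -.338 .115 7.5
```

```text
t 19.65 pos [ 0.5071 -0.3374  0.2625] th 7.62 tilt [-0.0019  0.002  -1.    ] w 0.0939 F [-0.1 -0.8  0.7] grip 0.0
yaw 0.12 travel@now [-0.003   0.0002  0.1475] travel@after yaw [-0.003   0.0002  0.1475]
```

Emit:
apply_moves(fingers=[1,1,1,1,1], travel=[[-0.002,0,0.03],[0,0,0.04],[0,0,0.04],[0,0,0.035],[0,0,0]], yaw=[0,0,0,0,0])

```text
time: 20.27
tool_pos: [0.5034, -0.3357, 0.1174]
orientation: [-3.131, -0.21, 0.006]
force: [-0.2, 0.9, 0.7]
width: 0.0942
grip_force: 0.0
```

Emit:
apply_moves(fingers=[1,-1,-1,-1,-1], travel=[[0,0,0],[0,0,0],[0,0,0],[0,0,0],[0,0,0]], yaw=[0,0,0,0,0])

```text
time: 20.9
tool_pos: [0.5047, -0.338, 0.1189]
orientation: [3.134, 0.208, 0.0]
force: [0.1, -0.5, -0.0]
width: 0.0574
grip_force: 0.0
```

```bash
python3 go.py .5042 -.338 .115 7.5
```

```text
t 20.9 pos [ 0.5047 -0.338   0.1189] th 7.6 tilt [ 2.e-04 -3.e-04 -1.e+00] w 0.0574 F [ 0.1 -0.5 -0. ] grip 0.0
yaw 0.1 travel@now [-0.0005 -0.      0.0039] travel@after yaw [-0.0005 -0.      0.0039]
```

Emit:
apply_moves(fingers=[-1,-1,-1], travel=[[0,0,0],[0,0,0],[0,0,0]], yaw=[0,0,0])

```text
time: 21.28
tool_pos: [0.5046, -0.3373, 0.1188]
orientation: [-3.134, -0.208, 0.0]
force: [-0.0, 3.2, 4.0]
width: 0.0536
grip_force: 29.8
```

Emit:
apply_moves(fingers=[-1,-1,-1,-1,-1], travel=[[0,0,-0.01],[0,0,-0.03],[0,0,-0.05],[0,0,-0.05],[0,0,-0.05]], yaw=[0,0,0,0,0])

```text
time: 21.9
tool_pos: [0.5041, -0.338, 0.3091]
orientation: [-3.134, -0.208, 0.003]
force: [0.9, -0.7, -6.1]
width: 0.054
grip_force: 29.8
```

```bash
python3 go.py .569 -.0720 .305 7.5
```

```text
t 21.9 pos [ 0.5041 -0.338   0.3091] th 7.59 tilt [-1.9e-03  2.0e-04 -1.0e+00] w 0.054 F [ 0.9 -0.7 -6.1] grip 29.8
yaw 0.09 travel@now [ 0.0995 -0.2551  0.0041] travel@after yaw [ 0.0991 -0.2553  0.0041]
```

Emit:
apply_moves(fingers=[-1,-1,-1,-1,-1], travel=[[0.012,-0.03,0],[0.018,-0.046,0],[0.018,-0.046,0],[0.018,-0.046,0],[0.018,-0.046,0]], yaw=[0,0,0,0,0])

```text
time: 22.52
tool_pos: [0.5594, -0.1135, 0.3076]
orientation: [3.134, 0.208, -0.003]
force: [0.9, 0.3, -8.2]
width: 0.0538
grip_force: 29.8
```

Emit:
apply_moves(fingers=[-1,-1,-1,-1,-1], travel=[[0.0108,-0.03,0],[0.0042,-0.0112,0],[0,0,0],[0,0,0],[0,0,0]], yaw=[0,0,0,0,0])

```text
time: 23.15
tool_pos: [0.5689, -0.0731, 0.3086]
orientation: [3.134, 0.206, -0.0]
force: [0.1, 0.1, -6.5]
width: 0.0539
grip_force: 29.8
```

```bash
python3 go.py .569 -.0720 .305 7.5; python3 - <<'E'
from tb import *
im={}
for k in('top','side'): im[k]=eyes.read_camera(k); cv2.imwrite(f'pics/x_{k}.png',im[k][:,:,::-1])
import subprocess
p=sensors.sense()['tool_pos']; zb=p[2]-.1189; print(p,zb)
v=[cv2.resize(im[k][y:y+70,x:x+70],None,fx=5.7,fy=5.7,interpolation=cv2.INTER_CUBIC) for k,x,y in(('top',335,175),('side',310,110))]
a=np.radians(7.5);Rm=R.from_euler('z',a).as_matrix()
for b,(k,x,y) in zip(v,(('top',335,175),('side',310,110))):
    to=lambda P:np.round((proj(P,k)-[x,y]+.5)*5.7*8).astype(np.int32)
    o=fl[:8].copy()
    cv2.polylines(b,[to((fl[8:])@Rm.T+[.5685,-.0722,zb])],True,(0,255,0),1,shift=3)
    cv2.polylines(b,[to((fl[:8])@Rm.T+[.5685,-.0722,zb])],True,(0,255,255),1,shift=3)
    for s in(-.042,.042): cv2.polylines(b,[to(np.c_[ring*.3+[s,0],np.full(40,.01)]@Rm.T+[.5685,-.0722,zb])],True,(255,0,255),1,shift=3)
cv2.imwrite('pics/x.png',np.hstack(v)[:,:,::-1])
E
```

```text
t 23.15 pos [ 0.5689 -0.0731  0.3086] th 7.51 tilt [-3.e-04 -7.e-04 -1.e+00] w 0.0539 F [ 0.1  0.1 -6.5] grip 29.8
yaw 0.01 travel@now [ 0.0002 -0.0011  0.0036] travel@after yaw [ 0.0002 -0.0011  0.0036]
[ 0.56892174 -0.07278074  0.30862211] 0.18972211111361237
```

View pics/x.png

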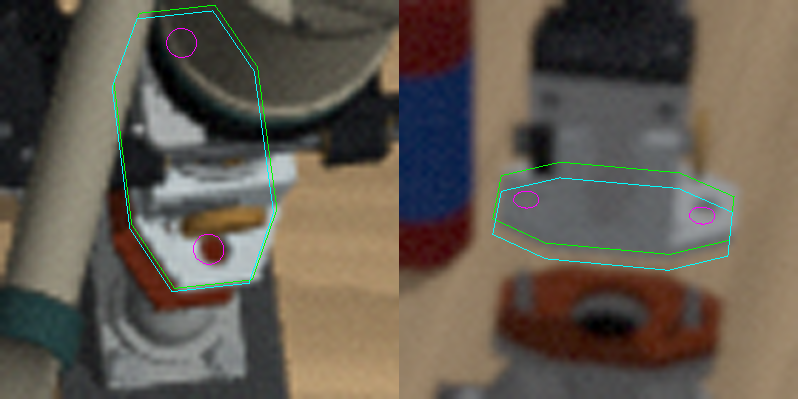

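The spacer sits flat on the pad with both studs through it. The held throttle body lines up along the studs, with its near hole about 5 crop pixels right of the target circle, so it needs about 1.5 mm sideways. I'll refine that numerically.

```bash
python3 - <<'E'
from tb import *
t=cv2.imread('pics/x_top.png')[:,:,::-1]
b=t[213:225,364:380].astype(int); np.set_printoptions(linewidth=200); print(b[...,1])
w=np.clip((110-b[...,1])/60.,0,1); w=w[2:9,5:12]; yy,xx=np.mgrid[215:222,369:376]; c=((w*xx).sum()/w.sum(),(w*yy).sum()/w.sum()); print(c,atz(c,'top',.1947))
print('stud', np.array([.5685,-.0722])-.042*np.array([np.cos(.131),np.sin(.131)]))
# side: stud u's now vs earlier, flange ends
s=cv2.imread('pics/x_side.png')[:,:,::-1].astype(int); print(s[144:152:2,324:342].tolist() and s[146:150,322:334,0], s[146:150,362:376,0])
E
```

```text
[[ 93 108 107  61  57  73  80  92  98 103 109 107 110 109 109 104]
 [ 98 164 111  50  59  76  85  87  87  90  79  70  68  71  79  77]
 [114 152 116  53  66  66  71  69  64  67  68  76  80 102 125 157]
 [172 169 171 112  97 103  92  65  60  78 114 176 183 182 187 186]
 [188 185 195 185 181 175  86  47  37  46  93 172 200 196 197 193]
 [189 192 197 197 201 187  70  32  31  33  57 126 191 190 188 193]
 [192 192 197 195 197 182  99  36  29  34  60 133 189 190 189 191]
 [188 187 192 192 193 185 138  62  42  46  89 166 192 192 188 189]
 [187 193 196 189 195 193 184 154 124 128 152 188 191 192 192 191]
 [143 190 189 193 189 193 193 191 186 185 188 190 192 190 188 188]
 [ 81 141 170 196 195 194 192 194 194 192 195 194 189 191 194 187]
 [ 49  72 143 192 192 192 193 194 190 176 162 159 159 130 123 111]]
(np.float64(372.03809523809514), np.float64(217.43369963369963)) [ 0.5292167  -0.08053176  0.1947    ]
stud [ 0.52685987 -0.07768628]
[[ 85 119 144 151 142 124 107 101  99  98 103 101]
 [ 87 120 144 150 141 121 104  99 102  98 102 102]
 [ 86 122 146 148 139 118 102  95  99 100 100 100]
 [ 91 123 146 146 141 126 109 101  95  97  95  97]] [[119 109 109 119 138 151 151 146 143 146 140 140 138 140]
 [139 137 132 135 144 150 150 148 145 140 139 139 136 139]
 [151 149 145 146 150 149 151 147 142 138 137 137 137 139]
 [150 151 148 149 148 146 146 144 140 138 136 136 136 138]]
```

Emit:
apply_moves(fingers=[-1,-1,-1,-1,-1], travel=[[-0.0004,-0.0017,0.01],[0,0,0.012],[0,0,0.01],[0,0,0],[0,0,0]], yaw=[0,0,0,0,0])

```text
time: 23.88
tool_pos: [0.5687, -0.0702, 0.2767]
orientation: [3.134, 0.209, 0.0]
force: [-0.4, -0.0, -5.8]
width: 0.054
grip_force: 29.8
```

```bash
python3 go.py .569 -.0720 .275 7.5; python3 - <<'E'
from tb import *
t=eyes.read_camera('top'); sd=eyes.read_camera('side'); cv2.imwrite('pics/y_top.png',t[:,:,::-1]);cv2.imwrite('pics/y_side.png',sd[:,:,::-1])
z=sensors.sense()['tool_pos'][2]-.1189; print(z)
np.set_printoptions(linewidth=220); b=t[214:232,360:382,1].astype(int); print(b)
a=.131
for dy in (-.0025,0,.0025):
  C=np.array([.5685,-.0722+dy,z+.005]); P=C-.042*np.array([np.cos(a),np.sin(a),0]); print(dy,proj(P,'top'))
E
```

```text
t 23.88 pos [ 0.5687 -0.0702  0.2767] th 7.61 tilt [ 3.e-04 -2.e-04 -1.e+00] w 0.054 F [-0.4 -0.  -5.8] grip 29.8
yaw 0.11 travel@now [0.0001 0.0018 0.0017] travel@after yaw [0.0001 0.0018 0.0017]
0.1582082140259573
[[ 77  80  71  70  66  67  70  65  70  84  97 100 102  96 109 109 104 105 127 189 178 105]
 [ 89  88  93  89  79  59  66  75  85  95 106 104 117 105 109 110  99  96 112 182 152  79]
 [168  88 127 141  62  53  66  82  91  93  96  90  83  74  64  71  74  85 132 177 109  66]
 [181 114 127 179  65  57  69  70  74  72  71  73  74  80  84 121 136 181 187 178  98  65]
 [193 178 162 181 103  93  99  92  71  65  60  90 139 180 181 186 188 192 190 157  72  64]
 [193 193 187 189 181 182 177 134  60  38  42  67 126 197 198 195 195 193 188 150  67  65]
 [186 191 191 193 194 198 188 117  58  58  37  47 113 188 191 191 188 191 179 108  56  60]
 [148 191 190 193 194 191 184 118  62  59  36  47 111 189 187 189 187 186 158  71  56  59]
 [ 89 187 193 192 192 189 191 165 109  55  48  74 151 188 190 189 193 188 148  66  59  59]
 [ 63 148 190 192 194 187 191 185 169 142 124 150 186 191 186 191
[... 161 characters left out ...]
2 190 191 193 191 186 173 134  64  54  59  60]
 [ 32  29  45 110 186 192 192 193 188 171 160 156 142 124 105 115 115  79  57  56  61  57]
 [ 53  30  31  64 133 127 112  99  96  79  71  63  55  52  44  91 126  72  51  58  59  61]
 [ 73  59  22  35  55  54  50  41  44  50  55  53  66  77  84 138 136  67  58  56  62  63]
 [ 75  71  49  60  63  71  86  89 109 121 122 120 125 136 140 143 132  64  57  52  55  61]
 [ 75  89  95  99 110 118 120 122 125 132 133 125 118 144 149 146 131  63  55  54  59  59]
 [ 76  84  96 112 113 120 126 128 129 133 125 112 121 138 133 141 134  76  58  58  55  56]]
-0.0025 [[370.45435948 220.36895607]]
0 [[369.38246502 220.34600543]]
0.0025 [[368.3105223  220.32304169]]
```

```bash
python3 - <<'E'
from tb import *
t=cv2.imread('pics/y_top.png')[:,:,::-1]; g=t[...,1].astype(np.float32)
zb=.158
def run(g,win,zb,lo,hi,shape=None):
    obs=np.clip((g-lo)/(hi-lo),0,1); x0,y0,x1,y1=win
    def model(v):
        Rm=R.from_euler('z',v[2]).as_matrix(); m=np.zeros((400*S,640*S),np.float32)
        poly(m,fl@Rm.T+[v[0],v[1],zb],'top',1)
        a=np.zeros_like(m);b=np.zeros_like(m);o=ring*.3+[-.042,0]
        poly(a,np.c_[o,np.full(40,.01)]@Rm.T+[v[0],v[1],zb],'top',1);poly(b,np.c_[o,np.zeros(40)]@Rm.T+[v[0],v[1],zb],'top',1)
        return cv2.GaussianBlur(cv2.resize(m*(1-a*b),(640,400),interpolation=cv2.INTER_AREA),(0,0),.6)
    c=lambda v:((model(v)-obs)[y0:y1,x0:x1]**2).sum()
    for y in(5,8,12):
        v0=np.r_[.5685,-.0722,np.radians(y)]
        r=minimize(c,v0,method='Nelder-Mead',options=dict(initial_simplex=v0+np.r_[np.zeros((1,3)),np.diag([.004,.004,.06])],maxiter=200,xatol=1e-5,fatol=.01)); print(np.round(r.x,4),np.degrees(r.x[2]),round(r.fun,2),'hole',np.round(r.x[:2]-.042*np.array([np.cos(r.x[2]),np.sin(r.x[2])]),4))
run(g,(356,219,386,230),zb,110,190)
a=np.radians(7.5);d=.042*np.array([np.cos(a),np.sin(a)]);print('studB',np.array([.5685,-.0722])-d)
E
```

```text
[ 0.5698 -0.073   0.1179] 6.754799720208778 10.44 hole [ 0.528 -0.078]
[ 0.5696 -0.0714  0.1593] 9.129396058132485 10.69 hole [ 0.5281 -0.0781]
[ 0.5697 -0.0705  0.1888] 10.820078719581367 11.15 hole [ 0.5285 -0.0784]
studB [ 0.52685932 -0.0776821 ]
```

Emit:
apply_moves(fingers=[-1,-1,-1,-1], travel=[[-0.0009,0.0005,0.003],[0,0,0.003],[0,0,0.002],[0,0,0.002]], yaw=[0.6,0,0,0])

```text
time: 24.48
tool_pos: [0.5676, -0.0708, 0.2665]
orientation: [3.136, 0.192, 0.0]
force: [-0.3, 0.2, -6.9]
width: 0.0539
grip_force: 29.8
```

Emit:
apply_moves(fingers=[-1,-1,-1,-1], travel=[[0,0,0.002],[0,0,0.002],[0,0,0.001],[0,0,0]], yaw=[0,0,0,0])

```text
time: 24.98
tool_pos: [0.5682, -0.071, 0.2619]
orientation: [3.135, 0.192, 0.003]
force: [1.8, -0.8, -7.6]
width: 0.0544
grip_force: 29.8
```

```bash
python3 go.py .569 -.0720 .27 7.5; python3 -c "
from station import sensors; s=sensors.sense(); print(s['wrist_torque'])"
```

```text
t 24.98 pos [ 0.5682 -0.071   0.2619] th 7.0 tilt [ 1.6e-03 -5.0e-04 -1.0e+00] w 0.0544 F [ 1.8 -0.8 -7.6] grip 29.8
yaw -0.5 travel@now [ 0.0006  0.0011 -0.0081] travel@after yaw [ 0.0006  0.0011 -0.0081]
[-0.12173293 -0.39643004 -0.02969564]
```

The underside is 7 mm below the stud tips with only slight contact, so both studs have entered. I'll continue down gently.

Emit:
apply_moves(fingers=[-1,-1,-1,-1,-1], travel=[[0,0,0.002],[0,0,0.002],[0,0,0.002],[0,0,0.002],[0,0,0]], yaw=[0,0,0,0,0])

```text
time: 25.6
tool_pos: [0.5683, -0.0711, 0.2538]
orientation: [3.135, 0.192, 0.003]
force: [4.5, -1.6, -6.3]
width: 0.054
grip_force: 29.8
```

Emit:
apply_moves(fingers=[-1,-1,-1,-1,-1], travel=[[0,0,0.002],[0,0,0.001],[0,0,0.001],[0,0,0.001],[0,0,0]], yaw=[0,0,0,0,0])

```text
time: 26.22
tool_pos: [0.5683, -0.071, 0.249]
orientation: [3.135, 0.192, 0.003]
force: [4.6, -2.5, -4.1]
width: 0.0538
grip_force: 29.8
```

Emit:
apply_moves(fingers=[-1,-1,-1,-1,-1], travel=[[0.0007,0.0003,0.001],[0,0,0.0005],[0,0,0.0005],[0,0,0.0005],[0,0,0]], yaw=[0,0,0,0,0])

```text
time: 26.85
tool_pos: [0.5685, -0.071, 0.2468]
orientation: [3.135, 0.192, 0.001]
force: [3.7, -1.9, 1.0]
width: 0.0541
grip_force: 29.8
```

Emit:
apply_moves(fingers=[-1,-1,-1], travel=[[0,0,0.0006],[0,0,0.0006],[0,0,0]], yaw=[0,0,0])

```text
time: 27.22
tool_pos: [0.5685, -0.071, 0.2468]
orientation: [3.135, 0.192, 0.003]
force: [2.3, -2.3, 8.2]
width: 0.0544
grip_force: 29.8
```

Seated: the height stays at 0.2468 while the contact force rises. I'll release, back straight up, and check.

Emit:
apply_moves(fingers=[0,1,1,1,1], travel=[[0,0,0],[0,0,0],[0,0,0],[0,0,0],[0,0,0]], yaw=[0,0,0,0,0])

```text
time: 27.85
tool_pos: [0.5679, -0.0708, 0.2445]
orientation: [-3.135, -0.192, 0.002]
force: [0.5, 0.0, -0.2]
width: 0.0907
grip_force: 0.0
```

Emit:
apply_moves(fingers=[1,1,1,1,1], travel=[[0,0,-0.01],[0,0,-0.03],[0,0,-0.04],[0,0,-0.03],[0,0,0]], yaw=[0,0,0,0,0])

```text
time: 28.48
tool_pos: [0.5694, -0.0712, 0.3581]
orientation: [3.134, 0.192, 0.01]
force: [0.5, 1.1, -0.4]
width: 0.094
grip_force: 0.0
```

Emit:
apply_moves(fingers=[1,1,1,1,1], travel=[[-0.05,-0.02,0],[-0.06,-0.02,0],[-0.06,-0.02,0],[-0.06,0,0],[0,0,0]], yaw=[0,0,0,0,0])

```text
time: 29.1
tool_pos: [0.3299, -0.039, 0.3539]
orientation: [-3.135, -0.19, 0.004]
force: [0.6, 0.6, 0.1]
width: 0.094
grip_force: 0.0
```

```bash
python3 go.py .3 0 .3 7.5; python3 - <<'E'
from tb import *
M={};im={}
for k in('top','side'):
    im[k]=eyes.read_camera(k); cv2.imwrite(f'pics/z_{k}.png',im[k][:,:,::-1])
    for n in('throttle_body','spacer','round_plate','square_plate','spray_can','nut_dish'):
        d=eyes.cut_out(n,k); print(k,n,[(round(e['p'],2),np.round(e['extent']).tolist()) for e in d])
        if n=='throttle_body' and d: M[k]=d[0]['region'].astype(np.float32)
for cs in ((k,) for k in M):
  for y0 in (8,188):
   for z in (.128,None):
    v0=np.r_[.5685,-.072,np.radians(y0),.128]; c=lambda v:sum(((tb(v,k,z or v[3])-M[k])**2).sum() for k in cs)
    r=minimize(c,v0,method='Nelder-Mead',options=dict(initial_simplex=v0+np.r_[np.zeros((1,4)),np.diag([.006,.006,.15,.006])],maxiter=250,xatol=1e-5,fatol=.1)); print(cs,np.round(r.x,4),np.degrees(r.x[2]),r.fun)
E
```

```text
t 29.1 pos [ 0.3299 -0.039   0.3539] th 6.93 tilt [-2.3e-03  3.0e-04 -1.0e+00] w 0.094 F [0.6 0.6 0.1] grip 0.0
yaw -0.57 travel@now [-0.025  -0.0423  0.0539] travel@after yaw [-0.0246 -0.0426  0.0539]
top throttle_body [(0.78, [351.0, 179.0, 27.0, 48.0])]
top spacer [(0.95, [182.0, 116.0, 52.0, 40.0]), (0.93, [278.0, 232.0, 33.0, 66.0])]
top round_plate [(0.81, [212.0, 184.0, 26.0, 26.0])]
top square_plate [(0.63, [154.0, 201.0, 45.0, 37.0]), (0.17, [411.0, 127.0, 37.0, 44.0])]
top spray_can [(0.72, [408.0, 127.0, 40.0, 46.0])]
top nut_dish [(0.83, [328.0, 132.0, 41.0, 36.0])]
side throttle_body [(0.94, [329.0, 135.0, 38.0, 35.0])]
side spacer [(0.88, [351.0, 235.0, 56.0, 34.0]), (0.85, [198.0, 276.0, 59.0, 52.0]), (0.4, [328.0, 170.0, 33.0, 5.0])]
side round_plate [(0.96, [297.0, 244.0, 28.0, 29.0]), (0.28, [328.0, 166.0, 40.0, 10.0])]
side square_plate [(0.59, [304.0, 290.0, 34.0, 39.0])]
side spray_can [(0.92, [302.0, 94.0, 23.0, 65.0])]
side nut_dish [(0.64, [269.0, 176.0, 36.0, 23.0])]
('top',) [ 0.5681 -0.0725  0.1476  0.1316] 8.455295927637799 42.69921875
('top',) [ 0.5681 -0.0726  0.1405  0.1253] 8.052905784740851 41.1328125
('top',) [ 0.5686 -0.0722  3.2963  0.1322] 188.86554953710566 30.09375
('top',) [ 0.5685 -0.0722  3.2904  0.1295] 188.52698432324433 30.61328125
('side',) [ 0.5667 -0.0789  0.141   0.1379] 8.077736928506624 79.38671875
('side',) [ 0.5656 -0.0727  0.1449  0.134 ] 8.301509095786809 87.0234375
('side',) [ 0.5688 -0.0787  3.2258  0.1364] 184.8237654860565 107.578125
('side',) [ 0.5721 -0.0951  3.2243  0.1122] 184.7363656040391 100.65625
```

The throttle body sits at (0.5685, -0.0722) with its underside at about 0.128 m, which is pad plus spacer. The spacer shows beneath it, and the other plates, can and dish have not moved.

```bash
python3 -c "
from station import job; print(job.close_job())"
```

```text
the job is handed in; nothing more can be done
None
```

I laid the spacer flat on the pad over both studs, set the throttle body down on it over the same studs, and handed the job in at about 30 s; the other two plates, the spray can and the nut dish look unmoved in the final camera checks.

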